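# Change over the utensils on the sprung hook rail

### The arm

A 7-joint arm with a two-finger parallel gripper is mounted at the origin on a cart in front of the work surface, level with it; the furniture and walls round the work are solid. World frame = base frame: x ahead of the robot, y to its left, z up, the work surface at z = 0. Lengths are in m, angles in rad, forces in N, time in s.
With the tool pointing down it reaches from about 0.425 to 0.925 m from the base axis. Payload 6.8 kg.
Tool frame: the origin (TCP) lies on the centre line of the jaws, within the pads' length; the fingertips stand bot.finger_overhang ahead of it and the grasp point (between the pads) lies 3 mm ahead of it (bot.finger_overhang is the distance from the TCP to the fingertips, in m); z points along the fingers, y is the direction in which the jaws open and shut (so a half turn about z gives the same grasp; the last joint's range is limited). The gripper opens to 85 mm and grips with 20 to 120 N. Pads are 22 mm wide; open, the fingers measure 114 mm over their backs; the gripper's body (76 mm by 85 mm) begins 54 mm behind the grasp point. The pads swing forward as they close: fully open they stand 13 mm farther back than shut.
Start: joints at [-1.257, 0.477, 0.022, 1.555, -0.011, 1.109, -0.083], TCP at [0.276, 0.616, 0.253] pointing down, gripper open.
Joint ranges: [-2.96, 2.96], [-0.34, 2.1], [-1.41, 1.46], [0.24, 2.44], [-1.37, 4.51], [0.17, 1.92], [-2.96, 2.96]. Speed limits (rad/s): [2.39, 2.39, 3.14, 3.14, 3.14, 3.14, 3.14].

### API

Orientations are given as a unit quaternion [w, x, y, z].
In Python, from station import bot gives the robot as it stands.
- The arm moves only by the tool drive_tool, never from a script. Its argument "increments" is text: rows parted by semicolons, each of 4 numbers parted by spaces: the shift along the world's x, y, z in m, then the turn about the world's z in rad. In form: tx ty tz spin; .... A call has 1 to 12 rows; each row shifts and turns the commanded pose from where the row before left it; what a row does not reach is not made up. A row lasts 1/12 s, in which the tool goes at most 41.7 mm and 7.16 degrees, less where a joint would pass 70% of its speed; a pose out of reach is approached as far as the arm can. A call is refused whole if a number of a shift passes 0.0417 or a number of a turn 0.125, either way. A call with a gripper value outside its range is refused whole. "grip" is the opening, from 0 (shut) to 1 (fully open), set as the call begins (left out, the last holds). The fingers move at their own pace and stop on an object; "squeeze" is the grip in N (left out, the last holds). Time passes only in rows, so rows that do not move let the fingers close. It gives the time, the measured TCP pose, the force and the opening at its end, in the units of the state.
- bot.get_obs(): the state, without advancing time (a new reading comes with each control period).
- bot.read_camera(name): name is "scene" or "top"; returns the picture (384x512x3 uint8, red, green, blue); there is no depth.
- bot.calibration(name): a dict with "fx", "fy", "cx", "cy" (pixels), "camera_from_world" (4x4, takes a point from world to camera coordinates). Camera axes: x right, y down, z forward; pixel columns grow to the right and rows downward; lengths in m; the calibration is good to about 2 mm. A picture is of the moment at which its call begins. calibration takes no time and is no camera call.
- bot.hand_in(): hands the job in, once; it reports no verdict.
The state is a dict: "t": time; "q": joint angles; "joint_vel": joint speeds; "joint_torque": joint torques, N m; "eef_pos": TCP position; "tool_rot": TCP orientation; "contact_force": force on the tool from outside, world axes, zero at the start; "torque": the same for the moment, N m; "gripper_width": opening from 0.0 (shut) to 1.0 (fully open).
Only numpy, scipy, OpenCV 4.12 (cv2) and the standard library are available. Lean on these libraries where they do the work, as an engineer would, in place of code of your own. Each camera call takes 0.05 s, during which the arm holds its last target.

### The job

First lift the used slotted turners that hang on the rail up and off their hooks and put them in the grey washing-up bowl. Then hang the clean things from the drying rack on the rail by their eyes, one to a hook on any free hooks and one after the other in this order, leaving out any that is not there: wooden board, red-handled grater, blue trivet; before you let go of each, tug it gently down so that its sprung hook visibly gives but does not near its stop. Do not drop the clean things and leave the timer, jar and mug where they are.

Things in the scene. Friction and masses are not known exactly. Their poses are not given: they have to be found in the camera images.
- board_center (a point): Wooden serving board, body 82 mm wide. 172 mm high, 10 mm thick, 160 g. Top: handle 44 mm wide with an eye (hole along x, 24 wide, 30 high) centred 41 mm above this point; top edge 86 mm above it, solid above the eye. Point: middle, half-way up; x through the thickness, y across, z up to the handle. Clean; starts upright in a rack slot, x along the rack's x (None if absent).
- grater_center (a point): Flat steel grater with a red handle, body 74 mm wide. 172 mm high, 10 mm thick, 160 g. Top: handle 44 mm wide with an eye (hole along x, 24 wide, 30 high) centred 41 mm above this point; top edge 86 mm above it, solid above the eye. Point: middle, half-way up; x through the thickness, y across, z up to the handle. Clean; starts upright in a rack slot, x along the rack's x (None if absent).
- trivet_center (a point): Blue slotted trivet, body 78 mm wide. 172 mm high, 10 mm thick, 160 g. Top: handle 44 mm wide with an eye (hole along x, 24 wide, 30 high) centred 41 mm above this point; top edge 86 mm above it, solid above the eye. Point: middle, half-way up; x through the thickness, y across, z up to the handle. Clean; starts upright in a rack slot, x along the rack's x (None if absent).
- turner_green_center (a point): Green slotted turner, body 64 mm wide. 172 mm high, 10 mm thick, 130 g. Top: handle 44 mm wide with an eye (hole along x, 24 wide, 30 high) centred 41 mm above this point; top edge 86 mm above it, solid above the eye. Point: middle, half-way up; x through the thickness, y across, z up to the handle. Used; starts hanging on one of the hooks (None if absent).
- turner_orange_center (a point): Orange slotted turner, body 64 mm wide. 172 mm high, 10 mm thick, 130 g. Top: handle 44 mm wide with an eye (hole along x, 24 wide, 30 high) centred 41 mm above this point; top edge 86 mm above it, solid above the eye. Point: middle, half-way up; x through the thickness, y across, z up to the handle. Used; starts hanging on one of the hooks (None if absent).
- turner_yellow_center (a point): Yellow slotted turner, body 64 mm wide. 172 mm high, 10 mm thick, 130 g. Top: handle 44 mm wide with an eye (hole along x, 24 wide, 30 high) centred 41 mm above this point; top edge 86 mm above it, solid above the eye. Point: middle, half-way up; x through the thickness, y across, z up to the handle. Used; starts hanging on one of the hooks (None if absent).
- washbowl: Grey plastic washing-up bowl, rectangular, open at the top, loose on the worktop, 165 mm (its x) by 235 mm (its y) by 99 mm high; inside 150 by 220 mm; floor and walls 5 mm thick. Origin: centre of the underside.
- rack: Fixed drying rack: white base 150 mm (x) by 120 mm (y) by 14 mm with steel hoops up to 73 mm above the worktop that form three slots, 13 mm wide, across its y, at x = -46, 0 and +46 mm. Things stand on the base, 14 mm above the worktop. Origin: centre of the underside.
- rail: Fixed rail: a wooden bar 350 mm long (y), 28 mm high, its middle 215 mm above the worktop, on two steel posts at its ends, with three hooks 110 mm apart on the side of its -x. Feet reach 65 mm to -x. Nothing of it stands higher than 229 mm but the hooks' tips. Origin: on the worktop under the bar.
- hook1_seat (a point): Hook 1, at the +y end of the rail. Point: top of its round arm (7 mm thick), half-way along; axes as the rail's. The arm runs along x, to +x 19 mm up to a black block, to -x 20 mm to a tip that ends 9 mm farther out and 10 mm above the arm's top. The upper edge of an eye rests on the arm. The point goes down with the hook.
- hook1 (a joint): How far hook 1 has given downwards (m): about 0.001 when empty, hard stop at 0.040. Spring 300 N/m, so a clean thing alone takes it to 0.005 to 0.008; a gentle tug takes it to between 0.014 and 0.034, about 20 mm is right; it springs back.
- hook2_seat (a point): Hook 2, in the middle of the rail. Point: top of its round arm (7 mm thick), half-way along; axes as the rail's. The arm runs along x, to +x 19 mm up to a black block, to -x 20 mm to a tip that ends 9 mm farther out and 10 mm above the arm's top. The upper edge of an eye rests on the arm. The point goes down with the hook.
- hook2 (a joint): How far hook 2 has given downwards (m): about 0.001 when empty, hard stop at 0.040. Spring 300 N/m, so a clean thing alone takes it to 0.005 to 0.008; a gentle tug takes it to between 0.014 and 0.034, about 20 mm is right; it springs back.
- hook3_seat (a point): Hook 3, at the -y end of the rail. Point: top of its round arm (7 mm thick), half-way along; axes as the rail's. The arm runs along x, to +x 19 mm up to a black block, to -x 20 mm to a tip that ends 9 mm farther out and 10 mm above the arm's top. The upper edge of an eye rests on the arm. The point goes down with the hook.
- hook3 (a joint): How far hook 3 has given downwards (m): about 0.001 when empty, hard stop at 0.040. Spring 300 N/m, so a clean thing alone takes it to 0.005 to 0.008; a gentle tug takes it to between 0.014 and 0.034, about 20 mm is right; it springs back.
- timer: White egg timer, 67 mm across, 57 mm high, loose, behind the rail; a bystander to be left alone. Origin: centre of the underside.
- jar: Glass cream jar with lid, 70 mm across, 79 mm high, loose, behind the rail; a bystander to be left alone. Origin: centre of the underside.
- mug: Red mug, 82 mm across, 85 mm high, loose, behind the work; a bystander to be left alone. Origin: centre of the underside (the mug's lies between bowl and handle).

How it is judged:
By the outcome, as a careful person would: the job done as asked, in the order asked, and still so for the second after the job is handed in, with the robot touching nothing.
Of board, grater, trivet only 2 to 3 are there at a start; the rules pass over those that are not, and their reading is None.
Of turner_green, turner_orange, turner_yellow only 2 to 2 are there at a start; the rules pass over those that are not, and their reading is None.
At some moment in a run one of washbowl may be knocked a few centimetres aside while the robot is not near it.
It also fails if it takes over 210 s, if anything falls off the work surface, if the arm or the gripper's body presses on something with over 40 N, if the wrist force passes 120 N, or if a joint passes its speed limit or range.

## Working session

There is one attempt and no reset: what is moved stays moved. The work goes in short steps, Python scripts to look and compute and a tool call to move; the robot and the scene stay as the last step left them, time stands still between calls to the robot, and variables do not carry over. Pictures are saved under pics/ and viewed, and the job is handed in when it is done.

Besides the shell and the picture viewer there is one more tool, called after "Call:" as name(argument=value, ...), one argument or row to a line, values as JSON. drive_tool: Moves the arm, as the interface text tells. Its arguments: {"type":"object","properties":{"increments":{"type":"string"},"grip":{"type":"number"},"squeeze":{"type":"number"}},"required":["increments"]}

```bash
ls; mkdir -p pics; cat > h.py <<'E'
import numpy as np,cv2
from station import bot
def snap(n,f,crop=None,s=1):
    im=bot.read_camera(n); np.save('pics/'+f+'.npy',im)
    o=im[:,:,::-1]
    if crop: o=o[crop[1]:crop[3],crop[0]:crop[2]]
    if s!=1:o=cv2.resize(o,None,fx=s,fy=s,interpolation=cv2.INTER_CUBIC)
    cv2.imwrite('pics/'+f+'.png',o); return im
def ray(n,u,v):
    c=bot.calibration(n);T=np.linalg.inv(np.array(c['camera_from_world']))
    d=T[:3,:3]@np.array([(u-c['cx'])/c['fx'],(v-c['cy'])/c['fy'],1]);return T[:3,3],d
def onplane(n,u,v,ax,val):
    o,d=ray(n,u,v);return o+d*(val-o[ax])/d[ax]
def proj(n,p):
    c=bot.calibration(n);q=np.array(c['camera_from_world'])@np.append(p,1)
    return np.array([c['fx']*q[0]/q[2]+c['cx'],c['fy']*q[1]/q[2]+c['cy']])
def tri(a,b):
    (o1,d1),(o2,d2)=ray(*a),ray(*b)
    A=np.stack([d1,-d2],1);s=np.linalg.lstsq(A,o2-o1,rcond=None)[0]
    return (o1+d1*s[0]+o2+d2*s[1])/2,np.linalg.norm(o1+d1*s[0]-o2-d2*s[1])
E
python3 - <<'E'
from h import *
for n in('scene','top'):
    snap(n,n+'0',s=1.5); c=bot.calibration(n);T=np.linalg.inv(np.array(c['camera_from_world']));print(n,c['fx'],T.round(3))
print(bot.get_obs(),bot.finger_overhang)
E
```

```text
pics
scene 418.29597030361225 [[ 0.69  -0.328  0.645 -0.181]
 [-0.723 -0.282  0.63  -0.721]
 [-0.024 -0.902 -0.432  0.616]
 [ 0.     0.     0.     1.   ]]
top 487.93663307038685 [[ 3.050e-01 -7.600e-01  5.740e-01 -4.550e-01]
 [-9.520e-01 -2.430e-01  1.850e-01 -3.480e-01]
 [-1.000e-03 -6.030e-01 -7.980e-01  1.516e+00]
 [ 0.000e+00  0.000e+00  0.000e+00  1.000e+00]]
{'t': 0.1, 'q': array([-1.25707348,  0.47773987,  0.02236136,  1.55634982, -0.01146599,
        1.10931481, -0.08305285]), 'joint_vel': array([ 5.66311381e-04, -1.83331510e-03, -3.93013490e-05, -1.64252069e-03,
        2.53819604e-05,  1.54230182e-03, -1.46614488e-03]), 'joint_torque': array([ 5.84346300e-03, -5.97763002e+01,  1.61450800e+00, -2.81957245e+01,
        1.28842590e-02,  4.98247478e-03, -1.40730981e-05]), 'eef_pos': array([0.27618297, 0.61536255, 0.25240941]), 'tool_rot': array([-9.61081399e-05,  2.09318991e-01,  9.77847049e-01, -8.36260925e-04]), 'contact_force': array([-0.03889262, -0.44169505,  0.43608843]), 'torque': array([ 0.03894541, -0.00044121, -0.06849716]), 'gripper_width': 1.0019688643848625} 0.022
```

View pics/scene0.png

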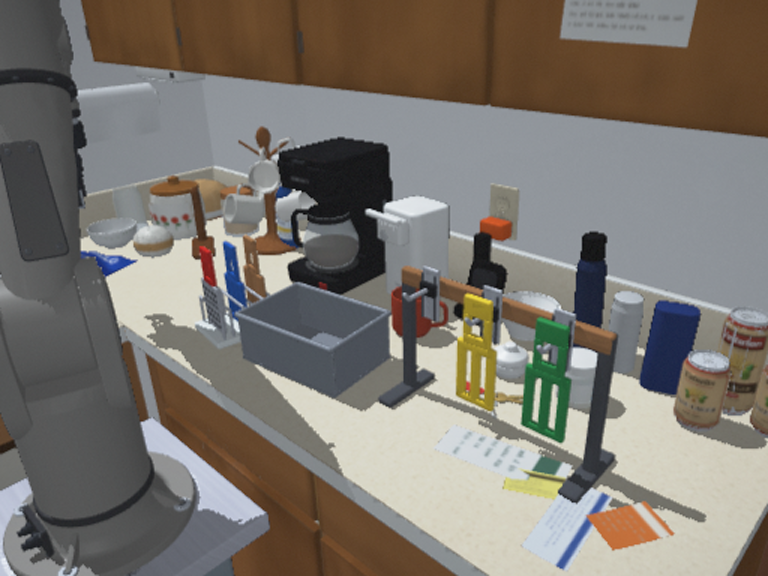

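View pics/top0.png

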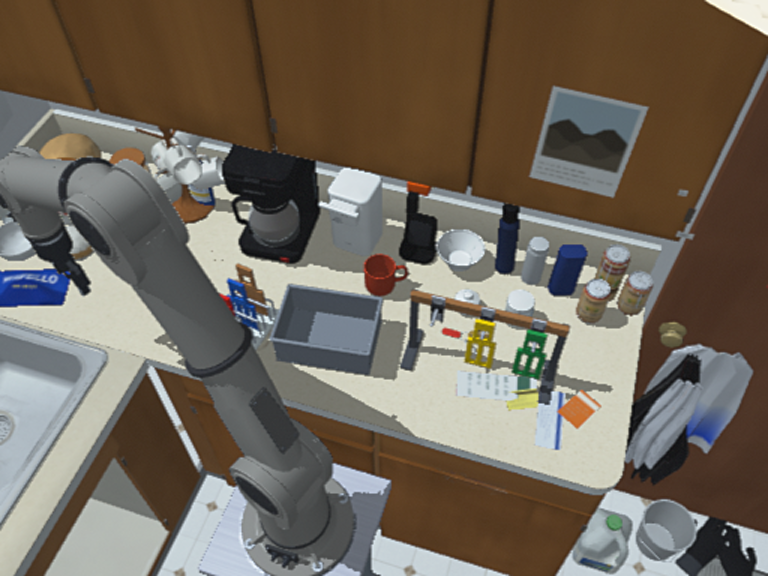

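```bash
python3 - <<'E'
from h import *
def z(n,c,s,f):
    im=np.load(f'pics/{n}0.npy')[c[1]:c[3],c[0]:c[2],::-1]
    cv2.imwrite(f'pics/{f}.png',cv2.resize(im,None,fx=s,fy=s,interpolation=cv2.INTER_CUBIC))
z('scene',(245,170,425,340),4,'zs_rail');z('scene',(120,150,270,270),5,'zs_rack')
z('top',(250,180,420,280),4.5,'zt_rail');z('top',(130,160,270,260),5,'zt_rack')
E
```

```text
(no output)
```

View pics/zs_rail.png

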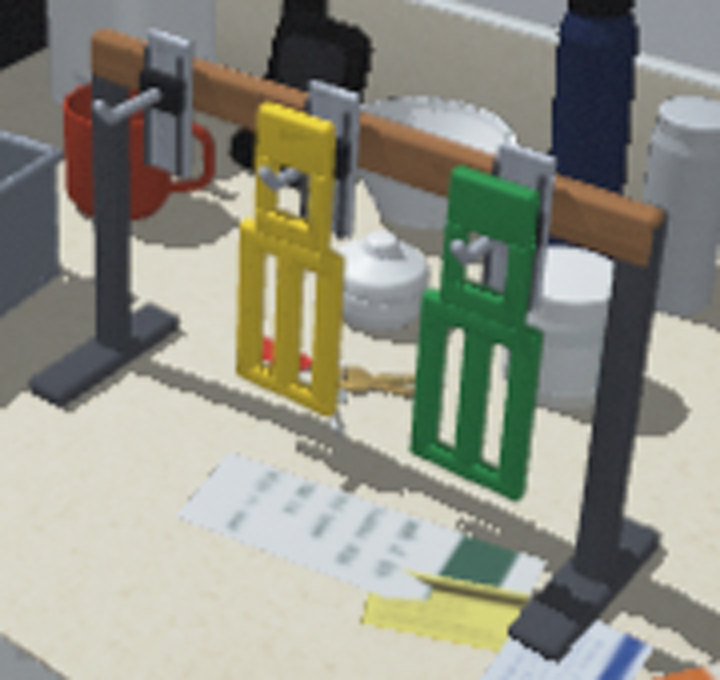

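View pics/zs_rack.png

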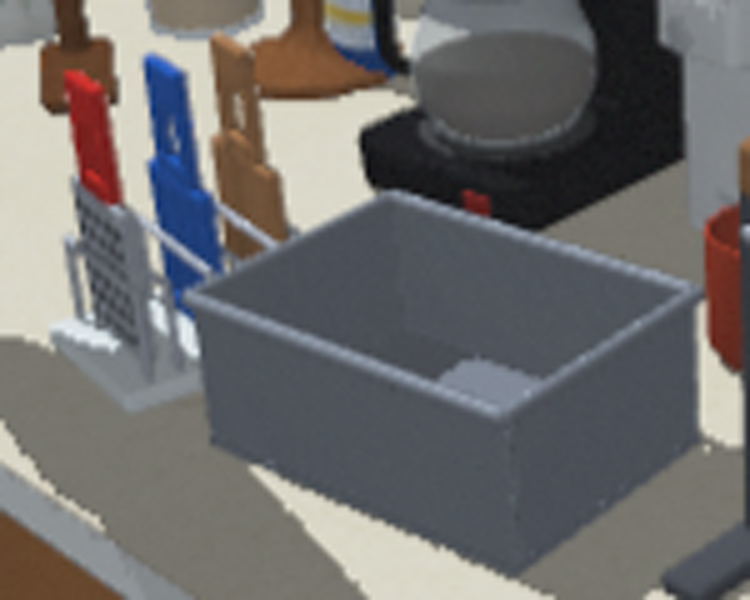

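View pics/zt_rail.png

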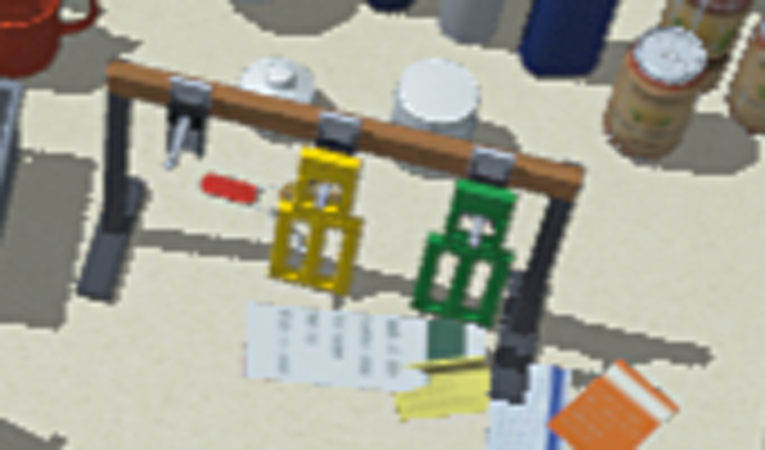

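View pics/zt_rack.png

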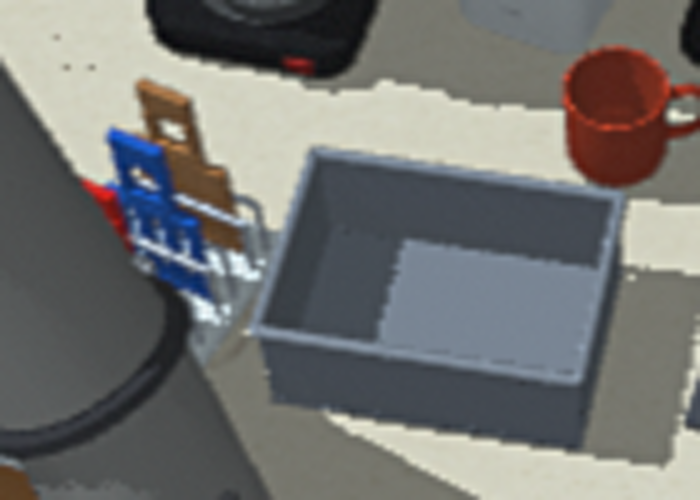

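```bash
cat >> h.py <<'E'
def mask(im,name,roi=None):
    h=cv2.cvtColor(im,cv2.COLOR_RGB2HSV)
    R={'yellow':((22,180,90),(32,255,255)),'green':((55,120,40),(80,255,255)),'blue':((100,170,60),(125,255,255)),'red':((0,200,90),(6,255,255)),'brown':((9,100,60),(16,220,230))}[name]
    m=cv2.inRange(h,R[0],R[1])
    if roi:
        k=np.zeros_like(m);k[roi[1]:roi[3],roi[0]:roi[2]]=1;m=m*k
    n,l,s,_=cv2.connectedComponentsWithStats(m)
    i=1+np.argmax(s[1:,4]);return (l==i).astype(np.uint8)*255
def zoomn(f,c,s,o):
    im=np.load(f'pics/{f}.npy')[c[1]:c[3],c[0]:c[2],::-1]
    cv2.imwrite(f'pics/{o}.png',cv2.resize(im,None,fx=s,fy=s,interpolation=cv2.INTER_NEAREST))
E
python3 - <<'E'
from h import *
ims={n:np.load(f'pics/{n}0.npy') for n in('scene','top')}
roi={'scene':{'yellow':(295,190,335,280),'green':(340,205,390,300),'blue':(140,155,175,220),'red':(130,155,150,195),'brown':(155,150,185,210)},
'top':{'yellow':(300,205,340,250),'green':(335,215,370,255),'blue':(148,180,175,225),'red':(140,190,165,215),'brown':(155,170,185,215)}}
for n in ims:
  for c in roi[n]:
    m=mask(ims[n],c,roi[n][c]);ct=max(cv2.findContours(m,0,2)[0],key=cv2.contourArea)
    print(n,c,(m>0).sum(),cv2.boundingRect(ct),cv2.approxPolyDP(ct,1.8,True)[:,0].tolist())
  m=mask(ims[n],'brown',{'scene':(265,175,415,240),'top':(270,190,390,225)}[n]);ct=max(cv2.findContours(m,0,2)[0],key=cv2.contourArea)
  print('bar',cv2.boundingRect(ct),cv2.approxPolyDP(ct,1.5,True)[:,0].tolist())
zoomn('scene0',(300,190,390,240),8,'a');zoomn('top0',(310,205,390,245),8,'b')
zoomn('scene0',(130,150,200,210),10,'c');zoomn('top0',(145,170,190,225),10,'d')
E
```

```text
scene yellow 1090 (304, 196, 26, 78) [[311, 196], [309, 210], [320, 210], [323, 213], [324, 226], [313, 223], [309, 216], [309, 225], [305, 226], [304, 262], [326, 273], [329, 235], [325, 232], [327, 202]]
scene green 1460 (348, 212, 32, 83) [[359, 212], [356, 241], [351, 243], [348, 282], [373, 294], [379, 253], [375, 251], [379, 218]]
scene blue 282 (149, 162, 15, 42) [[149, 162], [152, 194], [163, 203], [155, 165]]
scene red 2 (136, 166, 2, 2) [[136, 166]]
scene brown 509 (162, 150, 23, 48) [[183, 150], [178, 150], [179, 154], [170, 159], [170, 162], [162, 158], [165, 175], [163, 177], [164, 189], [175, 197], [169, 167], [184, 168]]
bar (383, 214, 28, 22) [[384, 214], [383, 228], [406, 235], [409, 222]]
top yellow 285 (311, 213, 19, 32) [[317, 213], [315, 224], [312, 225], [311, 240], [326, 244], [329, 230], [326, 226], [329, 216]]
top green 311 (342, 220, 22, 32) [[352, 220], [350, 231], [345, 233], [342, 247], [358, 251], [363, 237], [360, 235], [363, 223]]
top blue 163 (152, 186, 18, 26) [[152, 186], [155, 201], [159, 206], [161, 202], [165, 209], [166, 205], [169, 211], [169, 204], [164, 201], [161, 189]]
top red 16 (148, 197, 6, 8) [[148, 197], [153, 204], [152, 199]]
top brown 172 (158, 176, 18, 26) [[158, 176], [165, 197], [175, 201], [174, 194], [169, 192], [167, 180]]
bar (330, 206, 25, 13) [[331, 206], [330, 212], [352, 218], [353, 211]]
```

View pics/a.png

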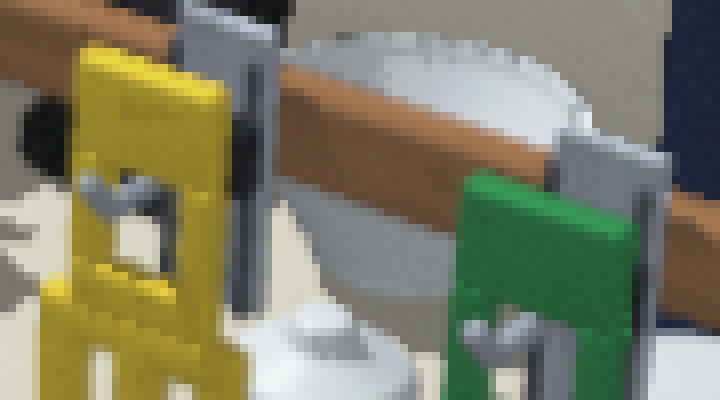

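View pics/b.png

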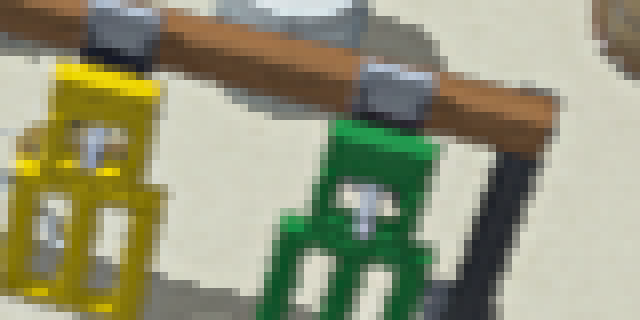

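View pics/c.png

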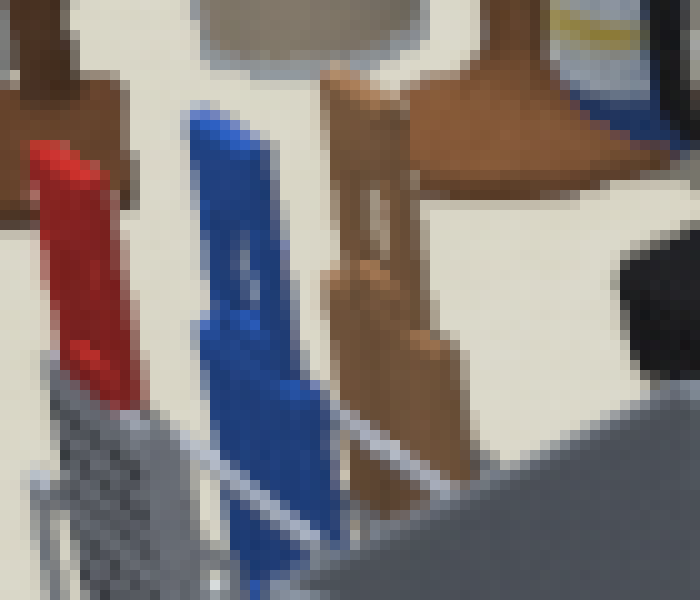

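View pics/d.png

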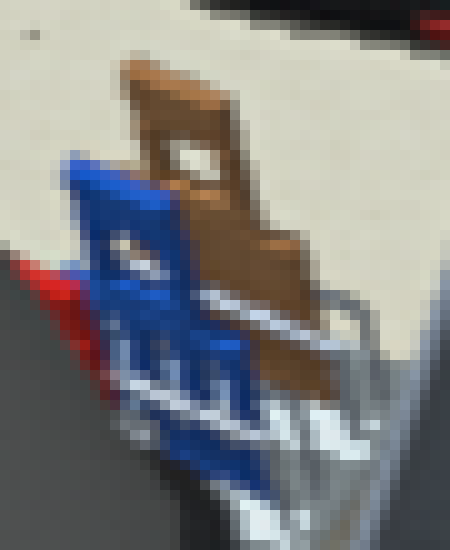

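```bash
python3 - <<'E'
from h import *
P={'yLF':((310,198),(316.5,215.25)),'yRF':((327.75,202.75),(329.6,217)),'gLF':((358.25,213.5),(351.25,222.25)),'gRF':((379,219.5),(364.5,224.75)),
'brown':((166.3,158.7),(163,178.8)),'blue':((153,162.8),(157.3,188.2))}
for k,(a,b) in P.items():
    p,e=tri(('scene',*a),('top',*b));print(k,p.round(4),round(e,4))
for k,a in {'red':(137,166.5),'blue':(153,162.8),'brown':(166.3,158.7)}.items(): print(k,onplane('scene',*a,2,.186).round(4))
for k,a in {'blue':(157.3,188.2),'brown':(163,178.8)}.items(): print(k,onplane('top',*a,2,.186).round(4))
# handle ends direction on plane
for n,k,a,b in [('scene','brown',(162.8,156.8),(169.8,160.4)),('scene','blue',(150,160.8),(156,164.8)),('scene','red',(133.7,165),(140.2,168.2)),('top','brown',(157.8,176.4),(168,180.2)),('top','blue',(152.2,185.8),(162.8,190.2))]:
    d=onplane(n,*b,2,.186)-onplane(n,*a,2,.186);print(n,k,np.linalg.norm(d).round(3),np.degrees(np.arctan2(d[1],d[0])).round(1))
# bar bottom ends / top ends: bar top front edge z=.229
z=lambda x,y:(250+x/4.5,180+y/4.5)
for n,pts in {'top':[z(110,80),z(578,185),z(118,60),z(580,168)]}.items():
    for p in pts: print(n,onplane(n,*p,2,.229).round(4))
z=lambda x,y:(245+x/4,170+y/4)
for p in [z(95,37),z(655,217)]:print('scene',onplane('scene',*p,2,.229).round(4))
# bowl rim z=.099 outer corners, scene zoom
z=lambda x,y:(120+x/5,150+y/5)
for p in [z(188,295),z(395,192),z(702,288),z(505,418)]: print('bowl s',onplane('scene',*p,2,.099).round(3))
z=lambda x,y:(130+x/5,160+y/5)
for p in [z(315,148),z(625,193),z(585,383),z(252,332)]: print('bowl t',onplane('top',*p,2,.099).round(3))
E
```

```text
yLF [ 0.4436 -0.2537  0.2376] 0.001
yRF [ 0.4488 -0.2947  0.2384] 0.0002
gLF [ 0.4504 -0.364   0.2375] 0.0001
gRF [ 0.4536 -0.4057  0.2381] 0.0007
brown [0.4683 0.3007 0.1836] 0.0002
blue [0.4233 0.302  0.1838] 0.0013
red [0.3727 0.3065 0.186 ]
blue [0.4192 0.2963 0.186 ]
brown [0.4645 0.2948 0.186 ]
blue [0.4225 0.3008 0.186 ]
brown [0.4667 0.2995 0.186 ]
scene brown 0.042 -96.0
scene blue 0.042 -99.5
scene red 0.037 -92.1
top brown 0.042 -96.7
top blue 0.044 -98.5
top [ 0.4751 -0.1045  0.229 ]
top [ 0.487  -0.4455  0.229 ]
top [ 0.4945 -0.1048  0.229 ]
top [ 0.5019 -0.4445  0.229 ]
scene [ 0.4756 -0.1094  0.229 ]
scene [ 0.4889 -0.4481  0.229 ]
bowl s [0.349 0.188 0.099]
bowl s [0.509 0.209 0.099]
bowl s [ 0.539 -0.018  0.099]
bowl s [ 0.377 -0.04   0.099]
bowl t [0.514 0.216 0.099]
bowl t [ 0.544 -0.014  0.099]
bowl t [ 0.382 -0.038  0.099]
bowl t [0.351 0.196 0.099]
```

Call:
drive_tool(
  increments="0.015 -0.033 0.004 0.04;0.016 -0.035 0.004 0.04;0.016 -0.035 0.004 0.04;0.016 -0.035 0.004 0.04;0.016 -0.035 0.004 0.04;0.016 -0.035 0.004 0.04;0.016 -0.035 0.004 0.04;0.016 -0.035 0.004 0.04;0.016 -0.035 0.004 0.04;0.015 -0.035 0.004 0.04;0.014 -0.035 0.004 0.04;0.014 -0.035 0.004 0.025",
  grip=1,
  squeeze=40,
)

```text
t: 1.1
eef_pos: [0.4625, 0.1958, 0.3013]
tool_rot: [-0.0, -0.023, 1.0, -0.0]
contact_force: [-0.4, 0.0, -0.5]
gripper_width: 1.001
```

```bash
python3 - <<'E'
from h import *
# hook1 tip
a=(245+103/4,170+108/4)
zoomn('scene0',(260,175,300,220),14,'e');zoomn('top0',(270,190,310,225),16,'f')
E
```

```text
(no output)
```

View pics/e.png

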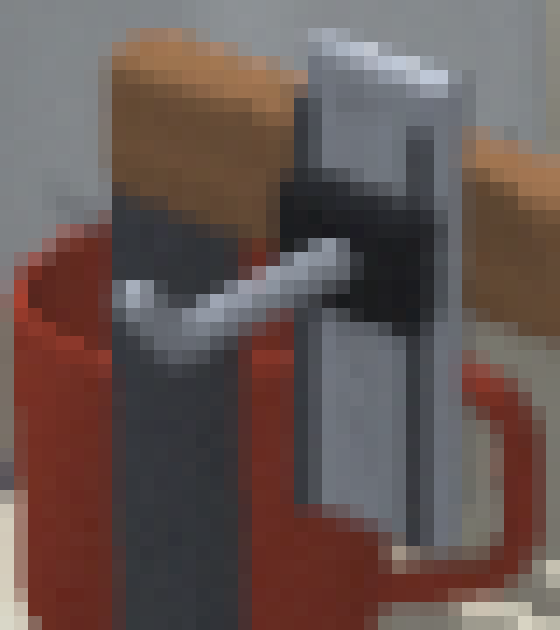

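View pics/f.png

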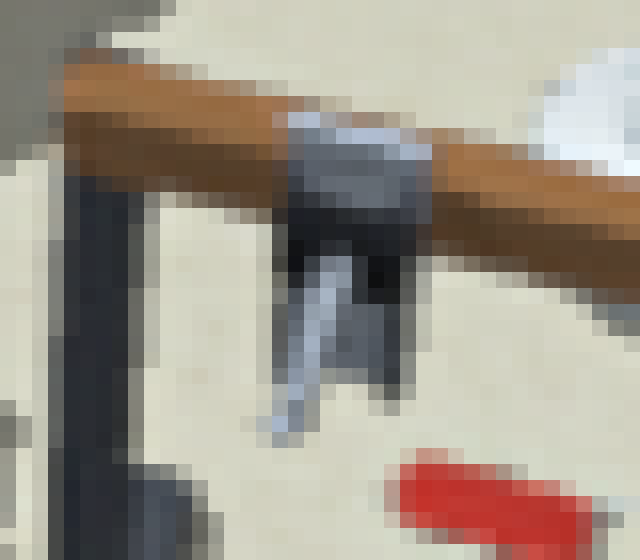

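```bash
python3 - <<'E'
from h import *
print(tri(('scene',269.4,196.1),('top',287.3,216.7)));print(tri(('scene',284.6,192.7),('top',291.1,206.4)))
E
```

```text
(array([ 0.41840225, -0.16426476,  0.22361797]), np.float64(0.0009144806126826894))
(array([ 0.46908219, -0.16373102,  0.21331138]), np.float64(0.00016525228197562797))
```

Call:
drive_tool(
  increments="-0.001 -0.038 0 0;-0.001 -0.0395 0 0;-0.001 -0.0395 0 0;-0.001 -0.0395 0 0;-0.001 -0.0395 0 0;-0.001 -0.0395 0 0;-0.001 -0.0395 0 0;-0.001 -0.0395 0 0;-0.001 -0.0395 0 0;-0.001 -0.0395 0 0;-0.001 -0.0395 0 0;-0.001 -0.037 0 0",
)

```text
t: 2.1
eef_pos: [0.4496, -0.2743, 0.3013]
tool_rot: [0.0, -0.021, 1.0, -0.0]
contact_force: [0.4, 1.1, -0.3]
gripper_width: 1.002
```

Call:
drive_tool(
  increments="0 0 -0.02 0;0 0 -0.02 0;0 0 -0.02 0;0 0 -0.01 0;0 0 -0.004 0;0 0 -0.004 0",
)

```text
t: 2.6
eef_pos: [0.4504, -0.272, 0.2231]
tool_rot: [-0.0, -0.022, 1.0, 0.0]
contact_force: [0.4, -0.3, 0.7]
gripper_width: 1.003
```

```bash
python3 - <<'E'
from h import *
snap('scene','s1',(230,130,430,310),3.5)
E
```

```text
(no output)
```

View pics/s1.png

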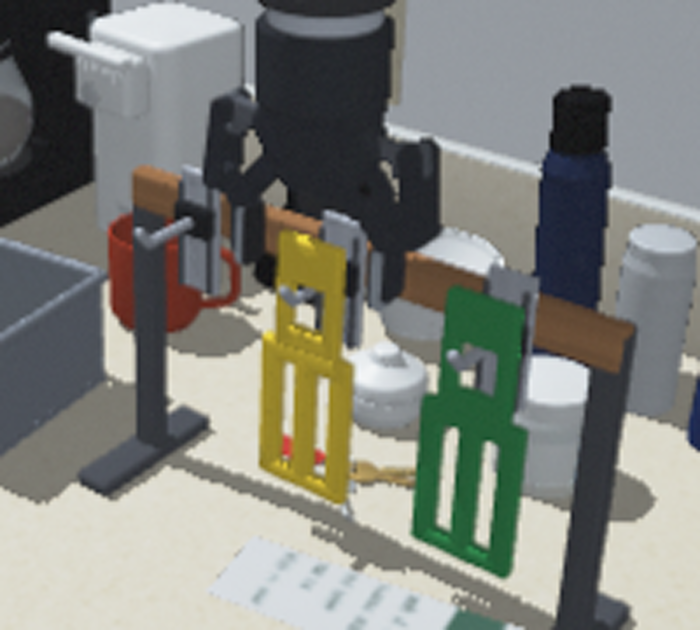

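Call:
drive_tool(
  increments="0 0 0 0;0 0 0 0;0 0 0 0;0 0 0 0;0 0 0 0;0 0 0 0;0 0 0 0;0 0 0 0",
  grip=0,
  squeeze=40,
)

```text
t: 3.32
eef_pos: [0.4506, -0.2722, 0.2235]
tool_rot: [0.0, -0.022, 1.0, -0.0]
contact_force: [0.8, -0.1, -0.1]
gripper_width: 0.505
```

Call:
drive_tool(
  increments="0 0 0.005 0;0 0 0.006 0;0 0 0.005 0;0 0 0.004 0;0 0 0 0",
)

```text
t: 3.73
eef_pos: [0.4508, -0.2724, 0.2444]
tool_rot: [0.001, -0.022, 1.0, -0.0]
contact_force: [0.4, 0.6, -2.2]
gripper_width: 0.507
```

```bash
python3 - <<'E'
from h import *
snap('scene','s2',(280,170,360,230),9)
E
```

```text
(no output)
```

View pics/s2.png

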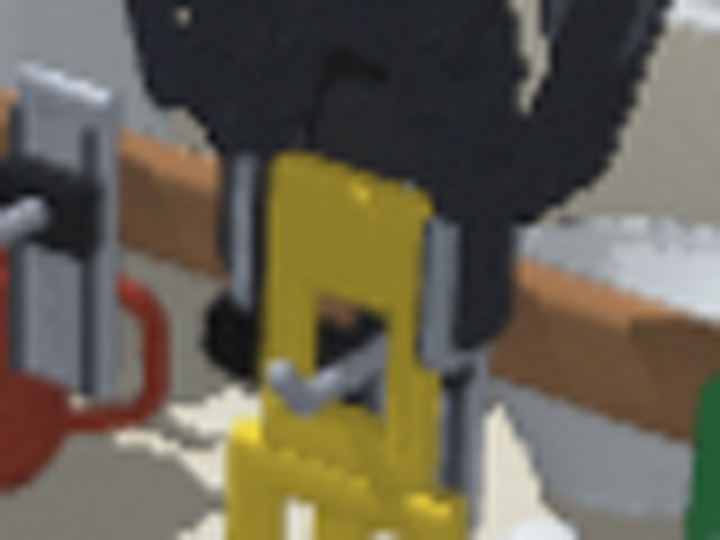

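Call:
drive_tool(
  increments="-0.004 0 0 0;-0.005 0 0 0;-0.006 -0.0005 0 0;-0.006 0 0 0;-0.006 -0.0005 0 0;-0.006 0 0 0;-0.006 -0.0005 0 0;-0.006 0 0 0;-0.006 0 0 0;0 0 0 0",
)

```text
t: 4.62
eef_pos: [0.3979, -0.2738, 0.2433]
tool_rot: [-0.0, -0.021, 1.0, 0.0]
contact_force: [1.1, -0.4, -0.6]
gripper_width: 0.504
```

```bash
python3 - <<'E'
from h import *
snap('scene','s3',(260,130,400,300),4)
E
```

```text
(no output)
```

View pics/s3.png

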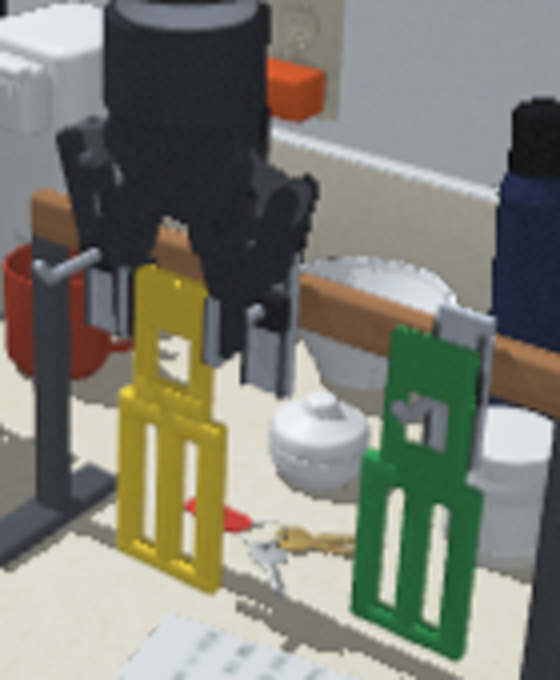

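Call:
drive_tool(
  increments="0 0 0.02 0;0 0 0.035 0;0 0 0.04 0;0 0.02 0.03 -0.1;0 0.035 0 -0.12;0 0.035 0 -0.12;0 0.035 0 -0.12;0.005 0.035 0 -0.12;0.01 0.035 0 -0.12;0.01 0.035 0 -0.12;0.016 0.035 0 -0.12;0.016 0.027 0 -0.12",
)

```text
t: 5.67
eef_pos: [0.455, -0.0035, 0.3686]
tool_rot: [0.0, 0.451, 0.893, 0.001]
contact_force: [0.4, -0.8, -0.4]
gripper_width: 0.505
```

Call:
drive_tool(
  increments="0 0 0 -0.12;0 0 0 -0.12;0 0 0 -0.12;0 0 0 -0.06;0 0 0 0",
)

```text
t: 6.08
eef_pos: [0.4549, -0.0062, 0.3683]
tool_rot: [0.0, 0.626, 0.78, 0.0]
contact_force: [-0.4, -1.0, -1.2]
gripper_width: 0.505
```

```bash
python3 - <<'E'
from h import *
snap('scene','s4',(60,60,400,300),2.3);snap('top','t4',(130,120,400,290),2.9)
E
```

```text
(no output)
```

View pics/s4.png

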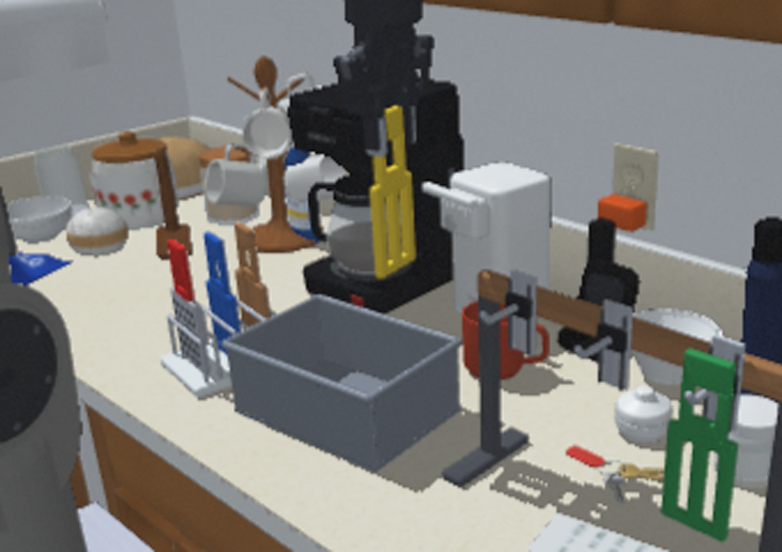

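View pics/t4.png

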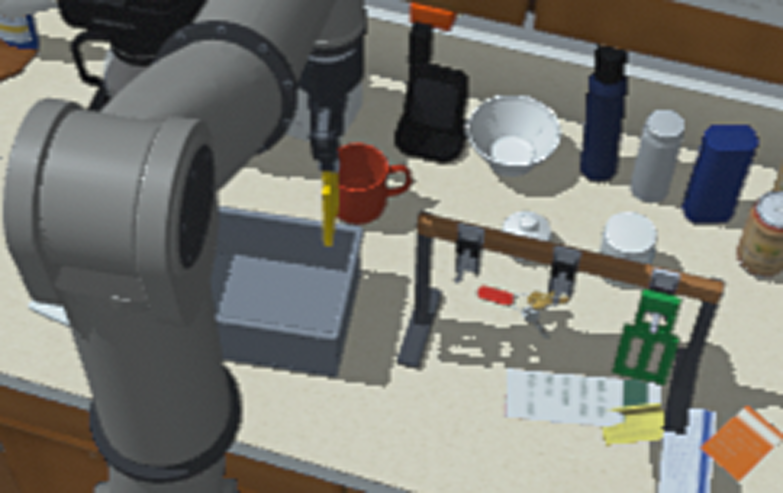

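Call:
drive_tool(
  increments="0 0.012 -0.01 -0.06;0 0.012 -0.025 -0.03;0 0 -0.03 0;0 0 -0.03 0;0 0 -0.03 0;0 0 -0.03 0;0 0 -0.02 0;0 0 -0.01 0;0 0 -0.006 0;0 0 0 0",
)

```text
t: 7.02
eef_pos: [0.4547, 0.0176, 0.1769]
tool_rot: [-0.0, 0.66, 0.752, -0.0]
contact_force: [-0.4, -0.7, -0.4]
gripper_width: 0.51
```

Call:
drive_tool(
  increments="0 0 -0.004 0;0 0 -0.004 0;0 0 -0.003 0;0 0 0 0",
)

```text
t: 7.35
eef_pos: [0.4548, 0.0176, 0.1663]
tool_rot: [0.0, 0.66, 0.751, 0.0]
contact_force: [0.1, -0.4, -0.5]
gripper_width: 0.507
```

Call:
drive_tool(
  increments="0 0 -0.002 0;0 0 -0.002 0;0 0 -0.001 0;-0.0015 0.01 -0.001 0;-0.0015 0.01 -0.001 0;-0.0015 0.01 -0.0015 0;-0.0015 0.01 -0.0025 0;-0.0015 0.01 -0.003 0;-0.001 0.01 -0.004 0;-0.001 0.01 -0.0045 0;-0.001 0.01 -0.0055 0;0 0 0 0",
  squeeze=20,
)

```text
t: 8.35
eef_pos: [0.4449, 0.1041, 0.1407]
tool_rot: [-0.001, 0.658, 0.753, 0.003]
contact_force: [-8.4, 7.8, 29.4]
gripper_width: 0.509
```

```bash
python3 - <<'E'
from h import *
snap('scene','s5',(120,100,300,260),4)
E
```

```text
(no output)
```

View pics/s5.png

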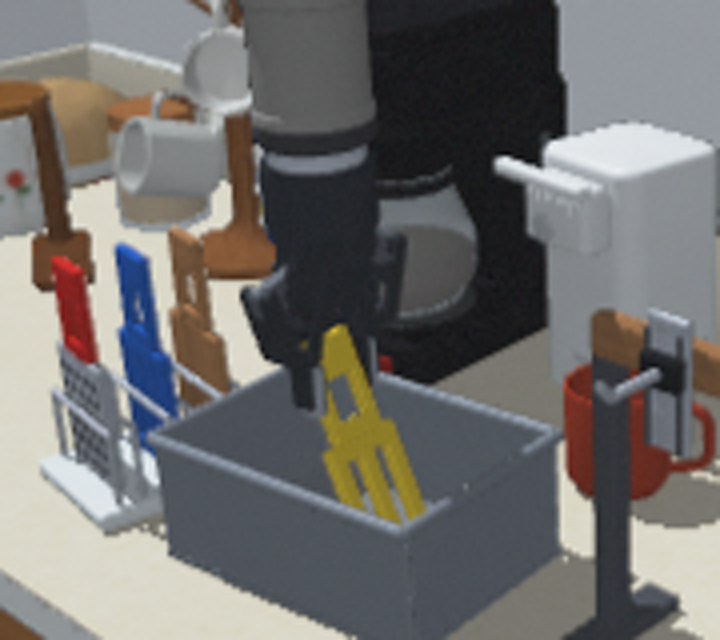

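Call:
drive_tool(
  increments="0 0 0.004 0;0 0 0.003 0;0 0 0 0;0 0 0 0",
)

```text
t: 8.73
eef_pos: [0.444, 0.0977, 0.1452]
tool_rot: [0.0, 0.66, 0.751, 0.0]
contact_force: [-0.1, 1.2, -1.3]
gripper_width: 0.507
```

Call:
drive_tool(
  increments="0 0 0 0;0 0 0 0;0 0 0 0;0 0 0 0;0 0 0 0;0 0 0.02 0;0 0 0.03 0;0 0 0.03 0",
  grip=0.9,
  squeeze=40,
)

```text
t: 9.4
eef_pos: [0.4434, 0.0972, 0.2256]
tool_rot: [-0.0, 0.66, 0.751, -0.001]
contact_force: [0.5, 0.1, 0.3]
gripper_width: 0.901
```

```bash
python3 - <<'E'
from h import *
snap('scene','s6',(120,100,300,260),4);snap('top','t6',(130,120,400,290),2.9)
E
```

```text
(no output)
```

View pics/s6.png

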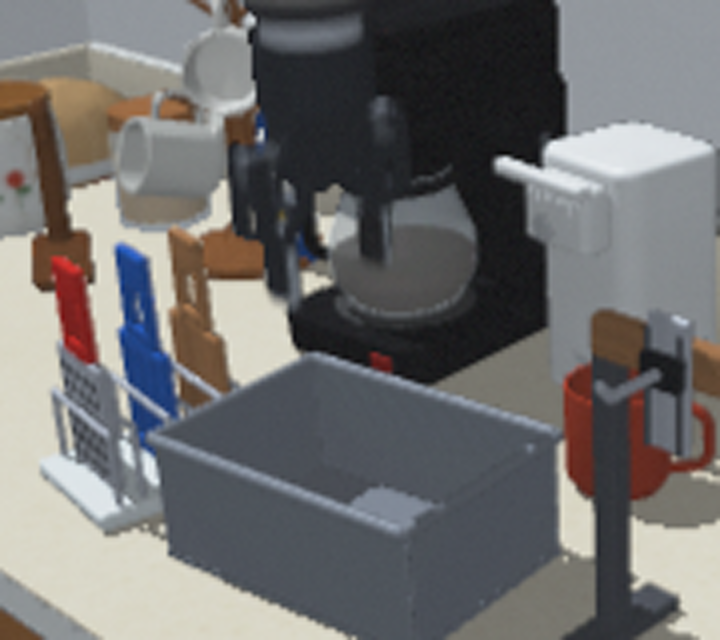

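View pics/t6.png

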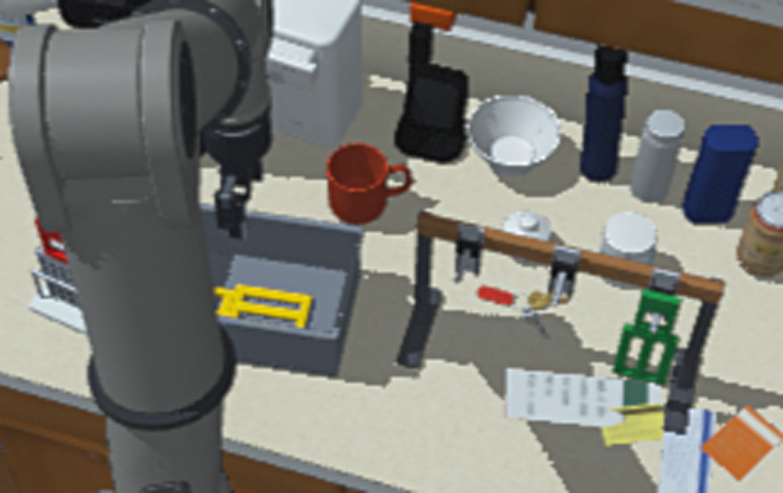

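Call:
drive_tool(
  increments="0 0 0.03 0.12;0 -0.02 0.03 0.12;0 -0.038 0.015 0.12;0.001 -0.04 0 0.12;0.001 -0.04 0 0.12;0.001 -0.04 0 0.12;0.001 -0.04 0 0.12;0.002 -0.04 0 0.12;0.002 -0.04 0 0.12;0.002 -0.04 0 0.12;0.002 -0.04 0 0.12;0.002 -0.04 0 0.12",
  grip=1,
)

```text
t: 10.5
eef_pos: [0.458, -0.2657, 0.2985]
tool_rot: [-0.0, 0.082, 0.997, 0.001]
contact_force: [0.7, 0.2, 0.2]
gripper_width: 1.001
```

Call:
drive_tool(
  increments="0 -0.03 0 0.045;0 -0.02 0 0;0 -0.015 0 0;0 0 0 0",
)

```text
t: 10.83
eef_pos: [0.457, -0.3328, 0.2983]
tool_rot: [-0.001, 0.065, 0.998, -0.0]
contact_force: [-0.1, -0.1, 0.9]
gripper_width: 1.001
```

Call:
drive_tool(
  increments="0 -0.026 0 0.09;0 -0.026 0 0.085;0 0 0 0;0 0 -0.02 0;0 0 -0.02 0;0 0 -0.02 0;0 0 -0.01 0;0 0 -0.005 0;0 0 0 0",
)

```text
t: 11.58
eef_pos: [0.458, -0.3803, 0.2231]
tool_rot: [-0.001, -0.026, 1.0, 0.001]
contact_force: [-1.0, 0.4, 0.1]
gripper_width: 1.005
```

```bash
python3 - <<'E'
from h import *
snap('scene','s7',(300,130,440,300),4)
E
```

```text
(no output)
```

View pics/s7.png

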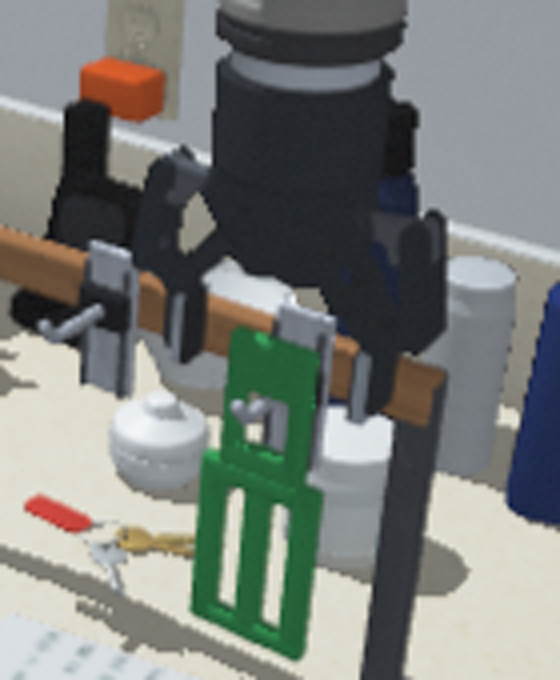

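Call:
drive_tool(
  increments="0 -0.004 0 0;0 0 0 0;0 0 0 0;0 0 0 0;0 0 0 0;0 0 0 0;0 0 0 0;0 0 0 0",
  grip=0,
)

```text
t: 12.3
eef_pos: [0.4585, -0.3854, 0.2244]
tool_rot: [0.0, -0.025, 1.0, 0.0]
contact_force: [0.7, -0.5, -0.1]
gripper_width: 0.509
```

Call:
drive_tool(
  increments="0 0 0.005 0;0 0 0.006 0;0 0 0.005 0;0 0 0.004 0;0 0 0 0;-0.004 0 0 0;-0.005 0 0 0;-0.006 -0.0005 0 0;-0.006 0 0 0;-0.006 -0.0005 0 0;-0.006 0 0 0;0 0 0 0",
)

```text
t: 13.3
eef_pos: [0.4234, -0.3867, 0.2441]
tool_rot: [-0.001, -0.025, 1.0, 0.001]
contact_force: [-0.3, -0.1, -1.3]
gripper_width: 0.511
```

Call:
drive_tool(
  increments="-0.006 0 0 0;-0.006 0 0 0;-0.006 0 0 0;-0.006 0 0 0;-0.002 0 0.02 0;0 0 0.035 0;0 0 0.035 0;0 0.015 0.03 0;0 0.03 0.01 0;0 0.035 0 -0.1;0 0.035 0 -0.12;0 0.035 0 -0.12",
)

```text
t: 14.3
eef_pos: [0.3989, -0.242, 0.3745]
tool_rot: [0.0, 0.135, 0.991, 0.001]
contact_force: [0.9, 1.1, -1.5]
gripper_width: 0.509
```

Call:
drive_tool(
  increments="0 0.035 0 -0.12;0 0.035 0 -0.12;0 0.035 0 -0.12;0 0.035 0 -0.12;0.01 0.035 0 -0.12;0.01 0.035 0 -0.12;0.01 0.03 0 -0.12;0.01 0.02 0 -0.12;0.01 0.015 0 -0.12;0.008 0 0 -0.08;0 0 0 0",
)

```text
t: 15.22
eef_pos: [0.4573, 0.0115, 0.374]
tool_rot: [0.0, 0.626, 0.78, 0.001]
contact_force: [-0.0, -0.1, -0.9]
gripper_width: 0.509
```

```bash
python3 - <<'E'
from h import *
snap('scene','s8',(110,60,400,280),2.7)
E
```

```text
(no output)
```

View pics/s8.png

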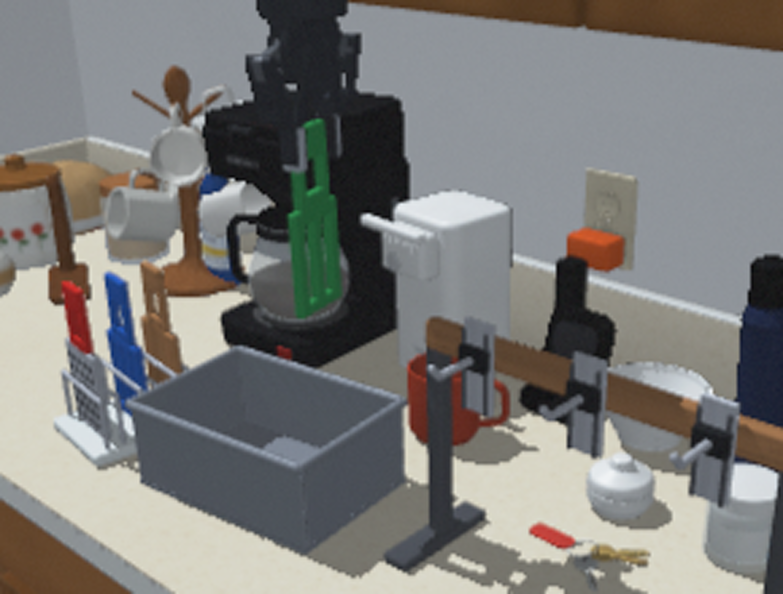

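Call:
drive_tool(
  increments="0 0.005 -0.01 -0.06;0 0.005 -0.025 -0.03;0 0 -0.03 0;0 0 -0.03 0;0 0 -0.03 0;0 0 -0.03 0;0 0 -0.02 0;0 0 -0.01 0;0 0 -0.006 0;0 0 0 0;0 0 -0.005 0;0 0 -0.003 0",
)

```text
t: 16.27
eef_pos: [0.4575, 0.0208, 0.1761]
tool_rot: [0.001, 0.66, 0.751, 0.002]
contact_force: [0.1, 0.5, -1.5]
gripper_width: 0.508
```

Call:
drive_tool(
  increments="0 0 -0.002 0;0 0 0 0;0 0 0 0",
  squeeze=20,
)

```text
t: 16.52
eef_pos: [0.4568, 0.0208, 0.1735]
tool_rot: [0.0, 0.66, 0.751, 0.001]
contact_force: [-0.5, -0.2, -1.9]
gripper_width: 0.509
```

Call:
drive_tool(
  increments="0 0 -0.002 0;0 0 -0.001 0;-0.0015 0.01 0 0;-0.0015 0.01 0 0;-0.0015 0.01 -0.001 0;-0.0015 0.01 -0.002 0;-0.0015 0.01 -0.003 0;-0.001 0.01 -0.004 0;-0.001 0.01 -0.004 0;-0.001 0.01 -0.005 0;0 0 0 0",
)

```text
t: 17.43
eef_pos: [0.4454, 0.1032, 0.1502]
tool_rot: [-0.0, 0.659, 0.752, 0.001]
contact_force: [1.0, -1.4, -0.4]
gripper_width: 0.506
```

```bash
python3 - <<'E'
from h import *
snap('scene','s9',(120,100,300,260),4)
E
```

```text
(no output)
```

View pics/s9.png

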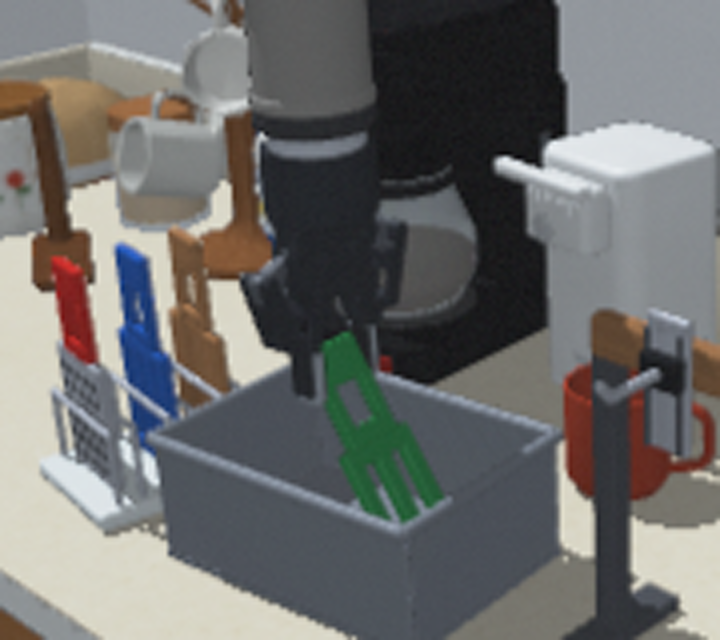

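Call:
drive_tool(
  increments="0 0 0 0;0 0 0 0;0 0 0 0;0 0 0 0;0 0 0 0;0 0 0.03 0;0 0 0.04 0;0 0 0.04 0;0 0 0.04 0.1;0 0 0.02 0.12",
  grip=1,
  squeeze=40,
)

```text
t: 18.32
eef_pos: [0.4475, 0.1011, 0.3262]
tool_rot: [0.002, 0.572, 0.82, 0.004]
contact_force: [1.0, 0.5, -0.1]
gripper_width: 1.0
```

Call:
drive_tool(
  increments="0 0.01 0 0.12;0.002 0.02 0 0.12;0.002 0.025 0 0.12;0.003 0.025 0 0.12;0.003 0.025 0 0.12;0.003 0.025 0 0.12;0.003 0.025 0 0.12;0.003 0.02 0 0.12;0.002 0.015 0 0.12;0 0.007 0 0.02;0 0 0 0",
)

```text
t: 19.23
eef_pos: [0.4666, 0.2991, 0.3209]
tool_rot: [-0.001, 0.061, 0.998, 0.001]
contact_force: [-0.6, -0.3, 0.3]
gripper_width: 1.002
```

```bash
python3 - <<'E'
from h import *
snap('scene','s10',(100,80,300,250),4);snap('top','t10',(100,120,400,290),2.6)
E
```

```text
(no output)
```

View pics/s10.png

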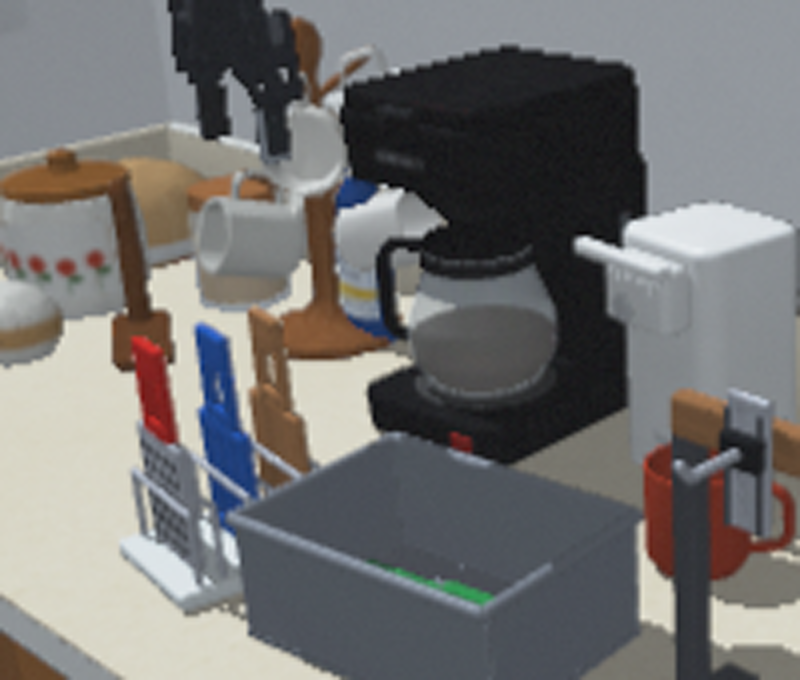

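View pics/t10.png

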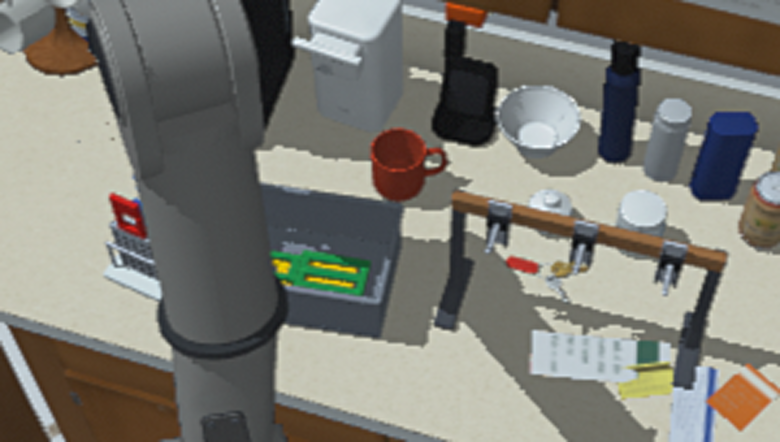

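Call:
drive_tool(
  increments="0 0.001 -0.03 0;0 0 -0.035 0;0 0 -0.03 0;0 0 -0.025 0;0 0 -0.015 0;0 0 -0.01 0;0 0 -0.005 0;0 0 0 0",
)

```text
t: 20.0
eef_pos: [0.4671, 0.2978, 0.1708]
tool_rot: [-0.001, 0.062, 0.998, 0.0]
contact_force: [0.2, -0.4, -0.1]
gripper_width: 0.999
```

```bash
python3 - <<'E'
from h import *
snap('scene','s11',(120,100,220,220),6)
E
```

```text
(no output)
```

View pics/s11.png

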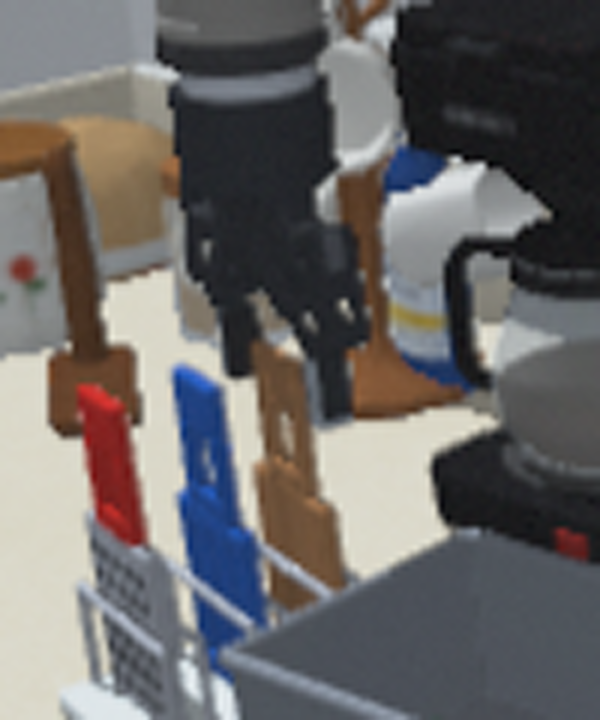

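Call:
drive_tool(
  increments="0 0 0 0;0 0 0 0;0 0 0 0;0 0 0 0;0 0 0 0;0 0 0 0;0 0 0 0;0 0 0 0",
  grip=0,
  squeeze=60,
)

```text
t: 20.72
eef_pos: [0.4677, 0.2997, 0.1722]
tool_rot: [0.001, 0.061, 0.998, 0.002]
contact_force: [0.2, 0.5, 5.4]
gripper_width: 0.505
```

Call:
drive_tool(
  increments="0 0 0.005 0;0 0 0.015 0;0 0 0.025 0;0 0 0.03 0;0 0 0.03 0;0 0 0.03 0;0 0 0.03 0;0 0 0.02 0;0 0 0 0",
)

```text
t: 21.47
eef_pos: [0.4682, 0.2993, 0.3607]
tool_rot: [0.002, 0.061, 0.998, 0.003]
contact_force: [0.6, 0.7, -1.8]
gripper_width: 0.503
```

```bash
python3 - <<'E'
from h import *
snap('scene','s12',(100,50,300,250),3.5)
E
```

```text
(no output)
```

View pics/s12.png

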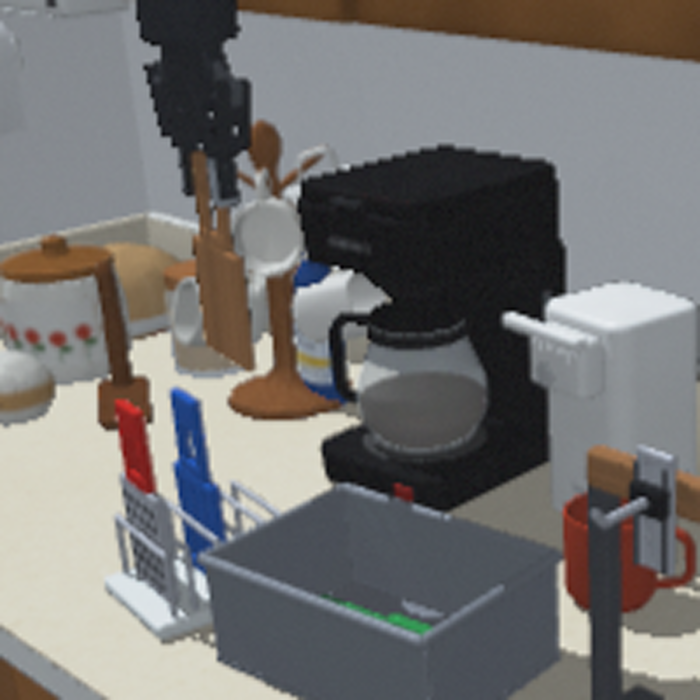

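Call:
drive_tool(
  increments="0 -0.015 0.02 0.03;-0.004 -0.03 0.02 0.03;-0.006 -0.038 0 0.03;-0.006 -0.04 0 0.03;-0.006 -0.04 0 0.03;-0.006 -0.04 0 0.016;-0.006 -0.04 0 0;-0.006 -0.04 0 0;-0.006 -0.04 0 0;-0.006 -0.04 0 0;-0.006 -0.04 0 0;-0.006 -0.04 0 0",
)

```text
t: 22.52
eef_pos: [0.401, -0.146, 0.3943]
tool_rot: [-0.002, -0.022, 1.0, 0.001]
contact_force: [1.0, -0.6, -2.6]
gripper_width: 0.509
```

Call:
drive_tool(
  increments="-0.006 -0.04 0 0;0 -0.04 0 0;0 -0.04 0 0;0 -0.04 0 0;0 -0.04 0 0;0 -0.03 0 0;0 -0.015 0 0;0 0 0 0",
)

```text
t: 23.18
eef_pos: [0.3946, -0.3925, 0.3936]
tool_rot: [-0.003, -0.019, 1.0, 0.001]
contact_force: [-0.5, -0.4, -1.8]
gripper_width: 0.506
```

Call:
drive_tool(
  increments="0 0.002 -0.02 0.005;0 0.003 -0.035 0;0 0 -0.035 0;0 0 -0.03 0;0 0 -0.02 0;0 0 -0.009 0;0 0 0 0",
)

```text
t: 23.77
eef_pos: [0.3956, -0.3821, 0.2442]
tool_rot: [-0.003, -0.025, 1.0, 0.003]
contact_force: [0.0, 0.9, -0.7]
gripper_width: 0.504
```

```bash
python3 - <<'E'
from h import *
snap('scene','s13',(280,130,430,300),4);snap('top','t13',(260,150,400,260),5)
E
```

```text
(no output)
```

View pics/s13.png

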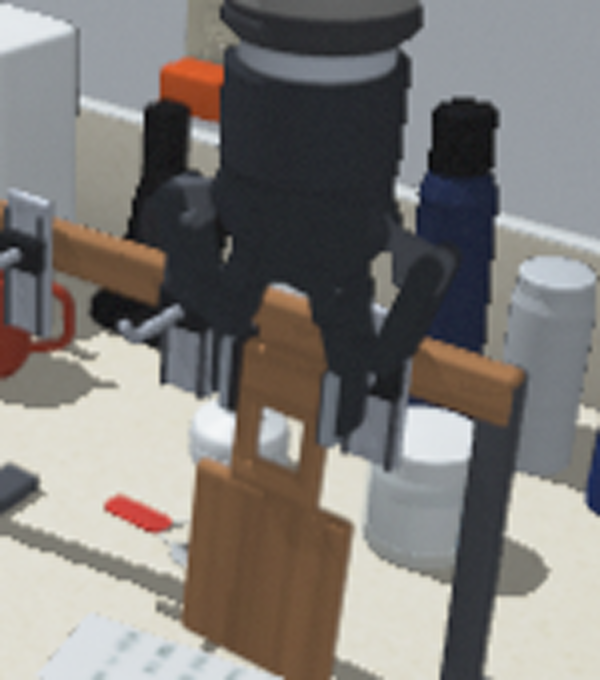

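View pics/t13.png

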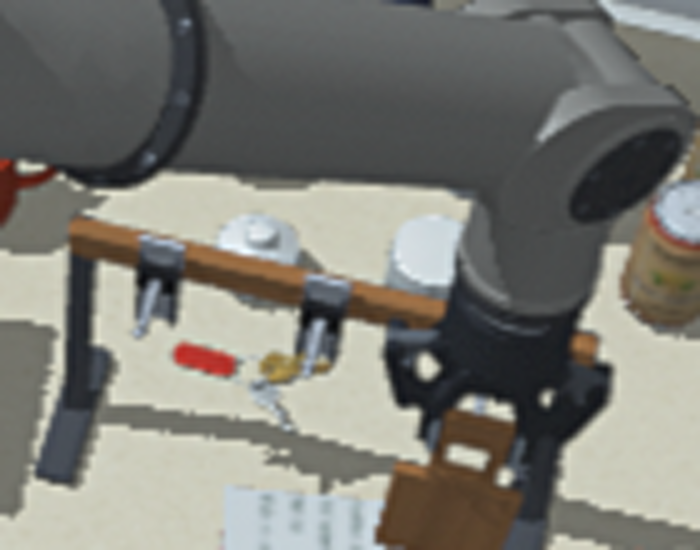

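```bash
python3 - <<'E'
from h import *
zoomn('s8',(300,190,385,250),9,'g');zoomn('t10',(280,195,380,240),8,'i')
E
```

```text
(no output)
```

View pics/g.png

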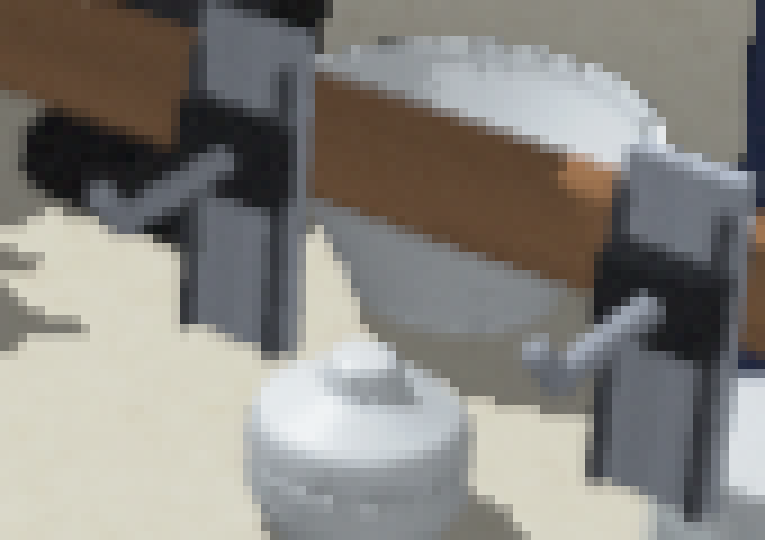

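View pics/i.png

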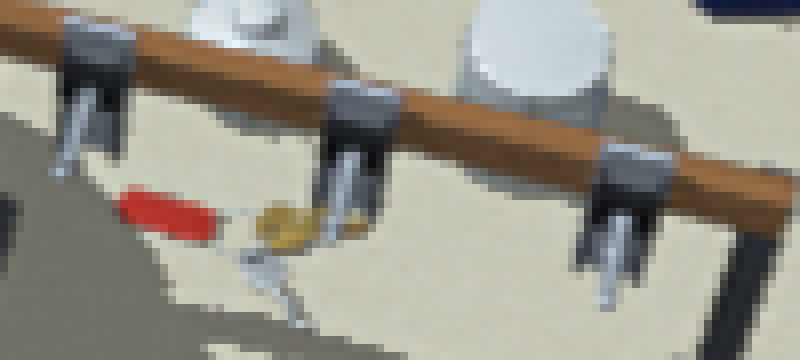

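```bash
python3 - <<'E'
from h import *
for k,a,b in [('tip1',(269.4,196.1),(287.4,216.4)),('tip2',(311.3,211.1),(321.6,224.4)),('tip3',(359.4,228.7),(355.6,232.75)),('b2',(325.6,207.6),(324,214.4)),('b3',(372.4,223.7),(358.1,221.9)),('eye',(350.5,239.25),(353.4,241.4)),
 ('boardtopL? ',(280+262/4,130+288/4),(260+445/5,150+410/5)),('shoulderL',(280+200/4,130+462/4),(260+397/5,150+462/5)),('shoulderR',(280+350/4,130+522/4),(260+520/5,150+490/5))]:
    p,e=tri(('scene',*a),('top',*b));print(k,p.round(4),round(e,4))
E
```

```text
tip1 [ 0.4192 -0.164   0.2235] 0.0018
tip2 [ 0.4221 -0.2757  0.2241] 0.0021
tip3 [ 0.4246 -0.3845  0.2236] 0.0014
b2 [ 0.4724 -0.274   0.2112] 0.0002
b3 [ 0.4745 -0.3842  0.2132] 0.0025
eye [ 0.3974 -0.3841  0.2135] 0.0023
boardtopL?  [ 0.3861 -0.3677  0.2846] 0.0121
shoulderL [ 0.3982 -0.3422  0.1832] 0.0059
shoulderR [ 0.4027 -0.4206  0.182 ] 0.0055
```

Call:
drive_tool(
  increments="0 0 0.002 0;0.004 0 0 0;0.005 0 0 0;0.006 0 0 0;0.006 0.0005 0 0;0.006 0 0 0;0.006 0.0005 0 0;0.006 0 0 0;0.006 0 0 0;0.006 0.0005 0 0;0.005 0 0 0;0 0 0 0",
)

```text
t: 24.87
eef_pos: [0.4545, -0.3824, 0.2491]
tool_rot: [-0.0, -0.025, 1.0, 0.001]
contact_force: [0.7, 0.1, -1.5]
gripper_width: 0.506
```

```bash
python3 - <<'E'
from h import *
snap('scene','s14',(330,170,420,260),7)
E
```

```text
(no output)
```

View pics/s14.png

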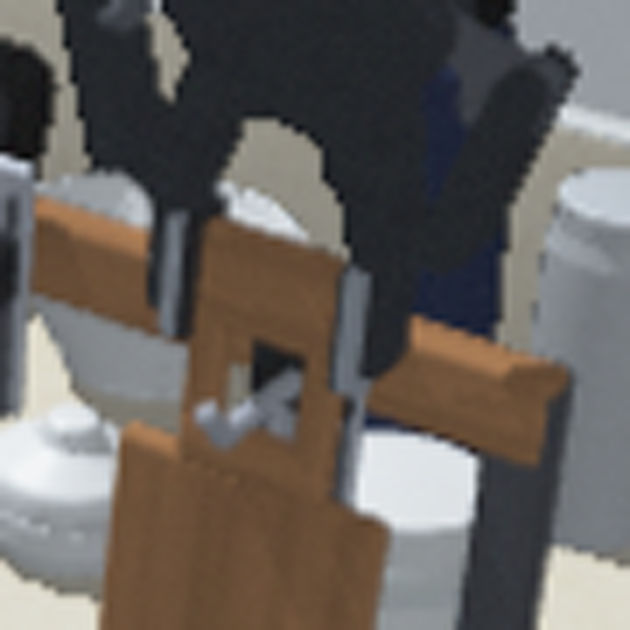

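Call:
drive_tool(
  increments="0 -0.001 -0.005 0;0 0 -0.005 0;0 0 -0.004 0;0 0 -0.003 0;0 0 -0.003 0;0 0 0 0;0 0 0 0",
)

```text
t: 25.5
eef_pos: [0.4529, -0.3838, 0.2291]
tool_rot: [-0.001, -0.024, 1.0, 0.001]
contact_force: [-0.5, -0.3, -0.4]
gripper_width: 0.507
```

Call:
drive_tool(
  increments="0 0 -0.004 0;0 0 -0.004 0;0 0 -0.003 0;0 0 0 0;0 0 0 0",
)

```text
t: 25.92
eef_pos: [0.4534, -0.3841, 0.2184]
tool_rot: [-0.0, -0.024, 1.0, 0.0]
contact_force: [0.1, -0.5, 2.2]
gripper_width: 0.504
```

```bash
python3 - <<'E'
from h import *
snap('scene','s15',(330,170,420,260),7)
E
```

```text
(no output)
```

View pics/s15.png

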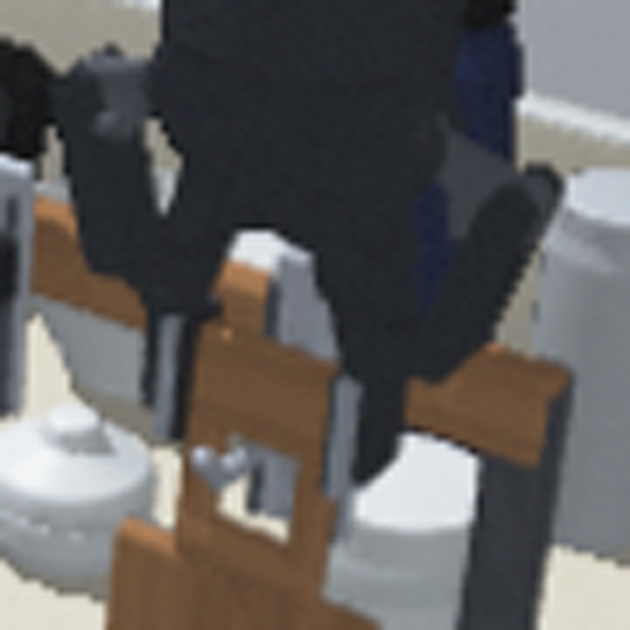

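Call:
drive_tool(
  increments="0 0 -0.003 0;0 0 -0.003 0;0 0 -0.002 0;0 0 0 0;0 0 0 0;0 0 0 0",
)

```text
t: 26.47
eef_pos: [0.4533, -0.384, 0.2105]
tool_rot: [-0.0, -0.024, 1.0, 0.0]
contact_force: [0.0, -2.1, 4.3]
gripper_width: 0.505
```

```bash
python3 - <<'E'
from h import *
snap('scene','s16',(330,170,420,260),7);print(bot.get_obs()['contact_force'],bot.get_obs()['eef_pos'])
for d in(0,.01,.02):print(proj('scene',[.4246,-.3845,.2236-d]))
E
```

```text
[ 0.71443969 -1.76122556  5.1021684 ] [ 0.45330364 -0.38399685  0.21048401]
[359.75743428 228.55723605]
[359.33692027 233.22881881]
[358.92105211 237.84878989]
```

View pics/s16.png

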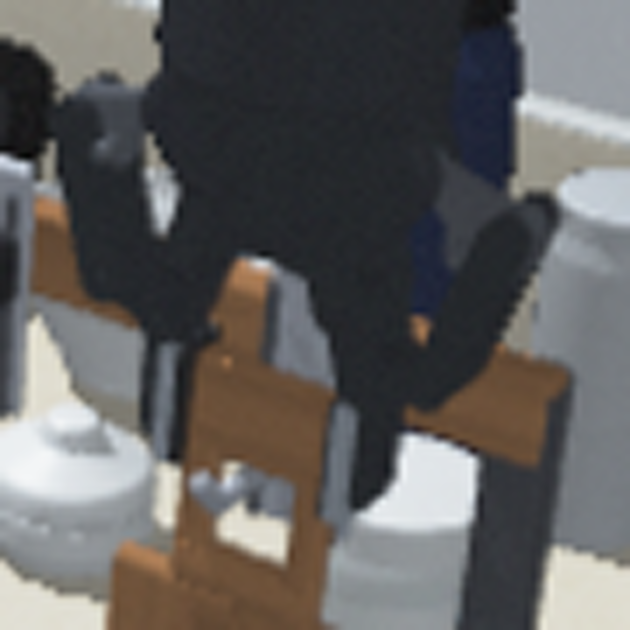

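Call:
drive_tool(
  increments="0 0 0.003 0;0 0 0.003 0;0 0 0.003 0;0 0 0.003 0;0 0 0.001 0;0 0 0 0;0 0 0 0",
)

```text
t: 27.1
eef_pos: [0.453, -0.3834, 0.223]
tool_rot: [-0.001, -0.024, 1.0, 0.001]
contact_force: [1.2, -1.8, 0.8]
gripper_width: 0.507
```

Call:
drive_tool(
  increments="0 0 0 0;0 0 0 0;0 0 0 0;0 0 0 0;0 0 0 0;0 0 0 0",
  grip=0.85,
)

```text
t: 27.6
eef_pos: [0.453, -0.3836, 0.223]
tool_rot: [-0.001, -0.024, 1.0, 0.001]
contact_force: [-0.7, -0.7, -0.4]
gripper_width: 0.85
```

Call:
drive_tool(
  increments="0 0 0.01 0;0 0 0.02 0;0 0 0.03 0;0 0 0.03 0;0 0 0.01 0",
)

```text
t: 28.02
eef_pos: [0.4542, -0.3852, 0.3286]
tool_rot: [0.002, -0.024, 1.0, -0.001]
contact_force: [0.1, -0.6, 0.5]
gripper_width: 0.851
```

```bash
python3 - <<'E'
from h import *
snap('scene','s17',(300,150,420,290),5)
E
```

```text
(no output)
```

View pics/s17.png

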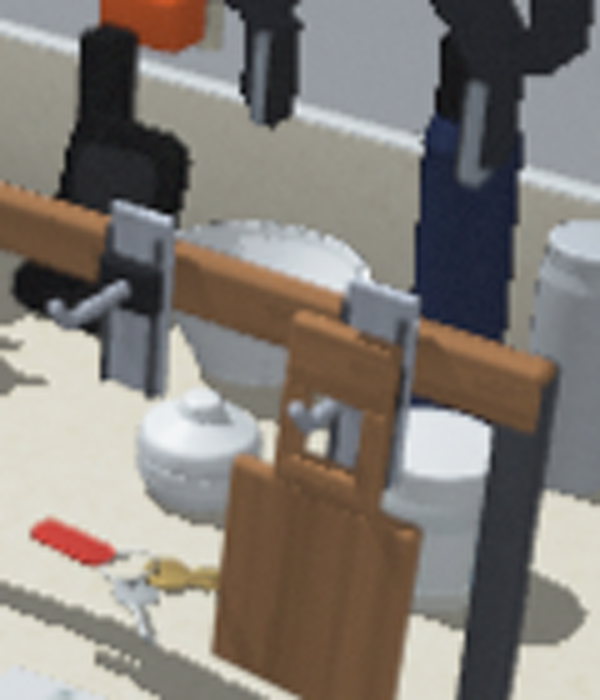

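```bash
python3 - <<'E'
from h import *
snap('scene','s18');snap('top','t18')
zoomn('s18',(130,150,200,210),10,'j');zoomn('t18',(125,170,195,225),10,'k')
E
```

```text
(no output)
```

View pics/j.png

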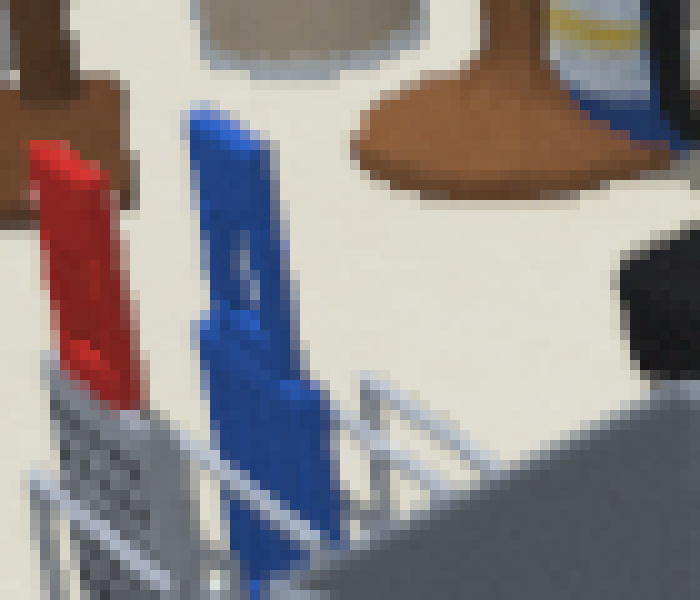

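View pics/k.png

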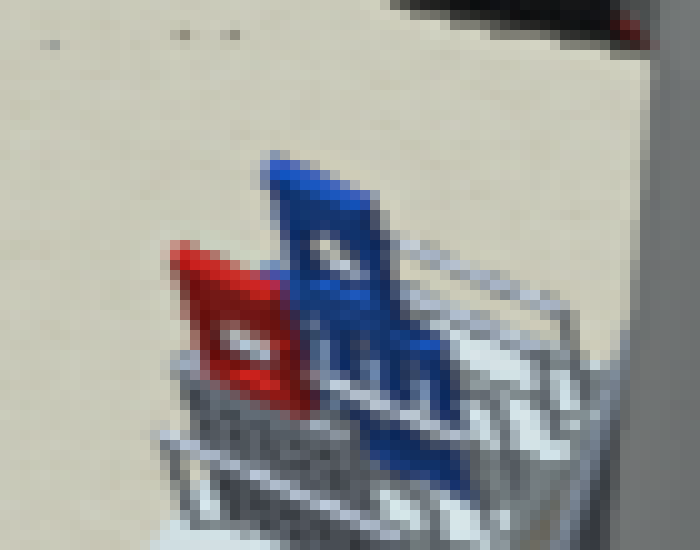

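```bash
python3 - <<'E'
from h import *
print(tri(('scene',137,166.3),('top',148,197)),onplane('top',148,197,2,.186),onplane('top',157.2,188.2,2,.186))
E
```

```text
(array([0.37928893, 0.3167219 , 0.18254137]), np.float64(0.0019188156621325737)) [0.37819236 0.31489326 0.186     ] [0.42242796 0.30113338 0.186     ]
```

Call:
drive_tool(
  increments="0 0.02 0 0;0 0.035 0 0;0 0.04 0 0;0 0.041 0 0;0 0.041 0 0;0 0.041 0 0;0 0.041 0 0;0 0.041 0 0;0 0.041 0 0;0 0.041 0 0;0 0.041 0 0;0 0.041 0 0",
  grip=1,
)

```text
t: 29.17
eef_pos: [0.4517, 0.082, 0.3218]
tool_rot: [-0.002, -0.024, 1.0, 0.0]
contact_force: [1.3, 0.2, -0.2]
gripper_width: 0.999
```

Call:
drive_tool(
  increments="0 0.041 0 -0.02;0 0.041 0 -0.03;-0.008 0.041 0 -0.03;-0.016 0.038 0 -0.03;-0.016 0.03 0 -0.03;-0.016 0.025 0 -0.03;-0.012 0.015 0 0;-0.008 0.005 0 0;0 0 0 0",
)

```text
t: 29.92
eef_pos: [0.3749, 0.3169, 0.3219]
tool_rot: [-0.001, 0.059, 0.998, -0.0]
contact_force: [1.3, -0.3, 0.8]
gripper_width: 0.999
```

Call:
drive_tool(
  increments="0.002 -0.002 -0.03 0;0 0 -0.035 0;0 0 -0.03 0;0 0 -0.025 0;0 0 -0.015 0;0 0 -0.01 0;0 0 -0.006 0;0 0 0 0",
)

```text
t: 30.58
eef_pos: [0.3794, 0.3129, 0.1713]
tool_rot: [-0.001, 0.061, 0.998, -0.0]
contact_force: [-0.7, 0.0, 0.7]
gripper_width: 0.999
```

```bash
python3 - <<'E'
from h import *
snap('scene','s19',(100,100,200,220),6)
E
```

```text
(no output)
```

View pics/s19.png

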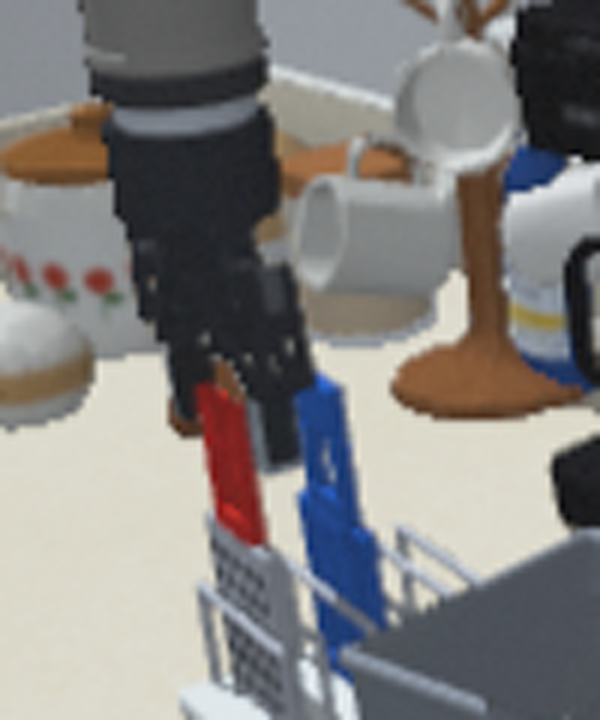

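Call:
drive_tool(
  increments="0 0 0 0;0 0 0 0;0 0 0 0;0 0 0 0;0 0 0 0;0 0 0 0;0 0 0 0;0 0 0 0",
  grip=0,
)

```text
t: 31.3
eef_pos: [0.3797, 0.3151, 0.1731]
tool_rot: [0.0, 0.061, 0.998, 0.002]
contact_force: [-0.5, 1.4, 5.7]
gripper_width: 0.507
```

Call:
drive_tool(
  increments="0 0 0.005 0;0 0 0.015 0;0 0 0.025 0;0 0 0.03 0;0 0 0.03 0;0 0 0.03 0;0 0 0.03 0;0 0 0.03 0;0 0 0.02 0;0 0 0 0",
)

```text
t: 32.13
eef_pos: [0.38, 0.315, 0.3916]
tool_rot: [0.002, 0.061, 0.998, 0.003]
contact_force: [-0.1, 0.1, -0.7]
gripper_width: 0.505
```

```bash
python3 - <<'E'
from h import *
snap('scene','s20',(90,50,290,250),3.5);snap('top','t20',(100,120,400,290),2.6)
E
```

```text
(no output)
```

View pics/s20.png

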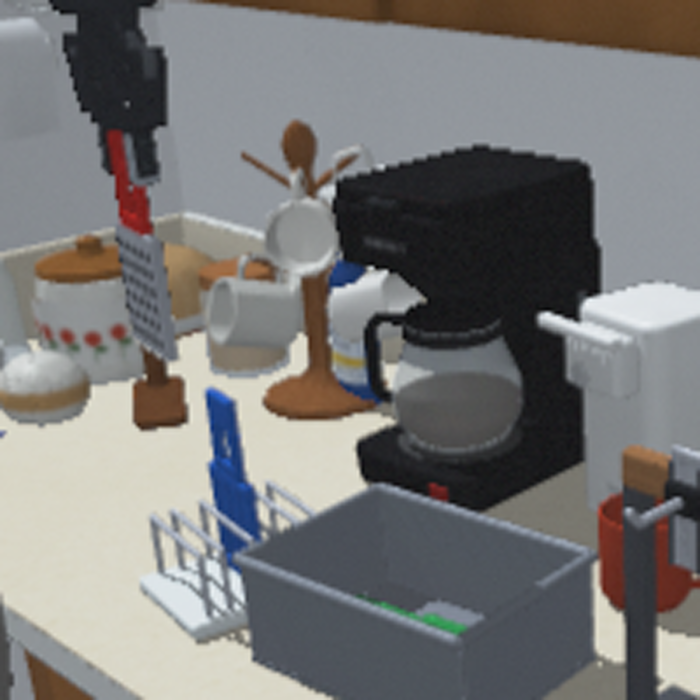

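View pics/t20.png

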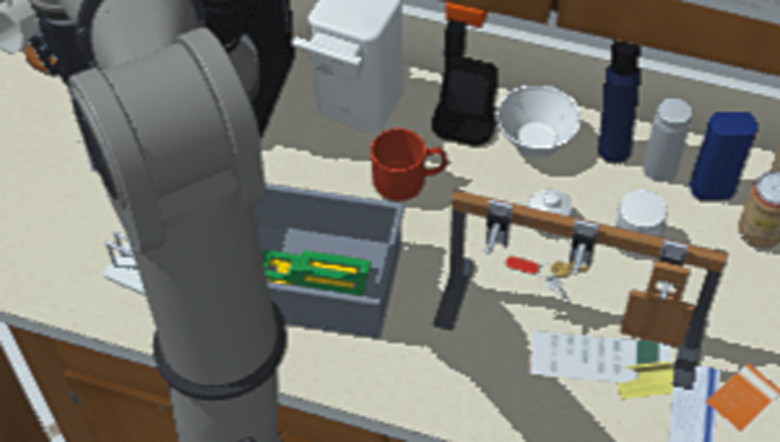

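Call:
drive_tool(
  increments="0.005 -0.015 0 0.03;0.01 -0.03 0 0.03;0.01 -0.038 0 0.03;0.01 -0.04 0 0.03;0.01 -0.04 0 0.03;0.01 -0.04 0 0.014;0 -0.04 0 0;0 -0.04 0 0;0 -0.04 0 0;-0.008 -0.04 0 0;-0.009 -0.04 0 0;-0.009 -0.04 0 0",
)

```text
t: 33.23
eef_pos: [0.4061, -0.1306, 0.3852]
tool_rot: [-0.002, -0.021, 1.0, 0.001]
contact_force: [2.1, -0.9, -1.2]
gripper_width: 0.505
```

Call:
drive_tool(
  increments="-0.008 -0.04 0 0;-0.008 -0.04 0 0;0 -0.036 0 0;0 -0.024 0 0;0 -0.012 0 0;0 0 0 0",
)

```text
t: 33.73
eef_pos: [0.3902, -0.2833, 0.3853]
tool_rot: [-0.002, -0.019, 1.0, 0.001]
contact_force: [0.1, 0.7, -0.9]
gripper_width: 0.504
```

Call:
drive_tool(
  increments="0 0.004 -0.02 0.005;0 0.003 -0.035 0;0 0 -0.035 0;0 0 -0.03 0;0 0 -0.013 0;0 0 -0.005 0;0 0 0 0;0 0 0 0",
)

```text
t: 34.4
eef_pos: [0.3922, -0.2734, 0.2494]
tool_rot: [-0.001, -0.024, 1.0, 0.001]
contact_force: [0.1, -0.7, -0.9]
gripper_width: 0.507
```

```bash
python3 - <<'E'
from h import *
snap('scene','s21',(250,130,400,300),4);snap('top','t21',(260,150,400,260),5)
E
```

```text
(no output)
```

View pics/s21.png

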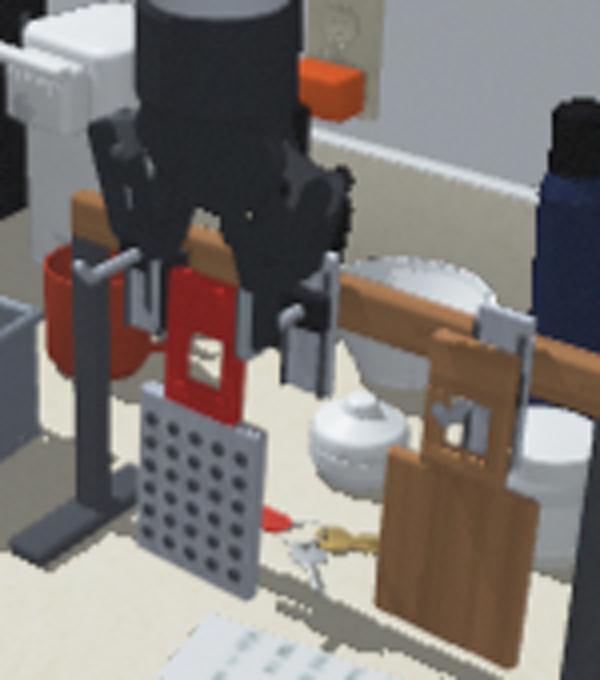

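View pics/t21.png

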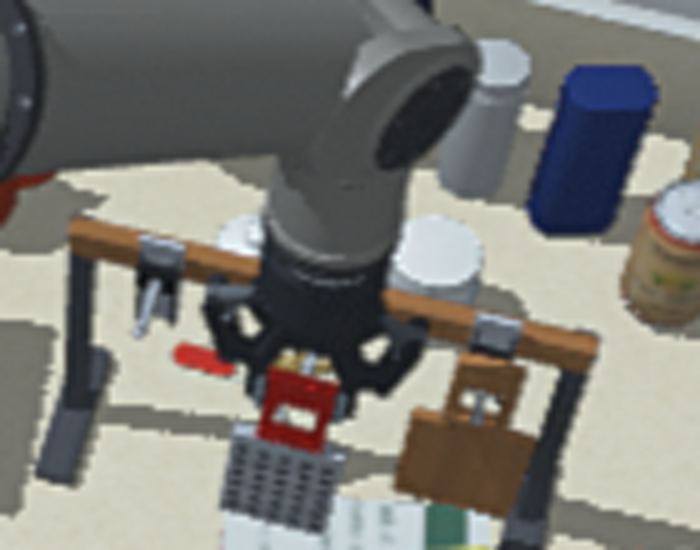

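```bash
python3 - <<'E'
from h import *
print(tri(('scene',301.5,220.5),('top',319.4,233.2)))
E
```

```text
(array([ 0.39227008, -0.27575561,  0.21561605]), np.float64(0.004142951824679803))
```

Call:
drive_tool(
  increments="0 -0.0005 -0.0015 0;0.004 0 0 0;0.005 0 0 0;0.006 0 0 0;0.006 0.0005 0 0;0.006 0 0 0;0.006 0.0005 0 0;0.006 0 0 0;0.006 0 0 0;0.006 0 0 0;0.006 0 0 0;0 0 0 0",
)

```text
t: 35.5
eef_pos: [0.4506, -0.2731, 0.2477]
tool_rot: [-0.0, -0.024, 1.0, 0.001]
contact_force: [0.5, 1.0, -1.5]
gripper_width: 0.507
```

```bash
python3 - <<'E'
from h import *
snap('scene','s22',(280,160,370,250),7)
E
```

```text
(no output)
```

View pics/s22.png

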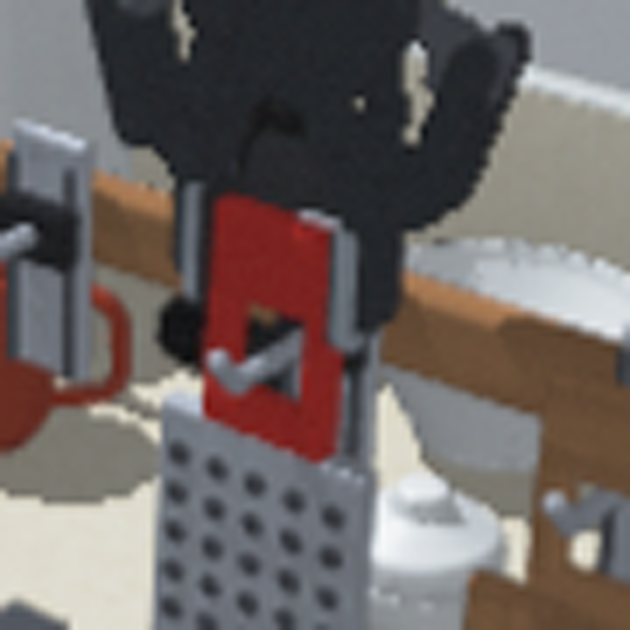

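Call:
drive_tool(
  increments="0 -0.001 -0.005 0;0 0 -0.005 0;0 0 -0.005 0;0 0 -0.004 0;0 0 -0.003 0;0 0 -0.003 0;0 0 -0.003 0;0 0 0 0;0 0 0 0",
)

```text
t: 36.3
eef_pos: [0.4488, -0.2744, 0.2197]
tool_rot: [-0.001, -0.024, 1.0, 0.001]
contact_force: [-2.6, -0.3, 2.8]
gripper_width: 0.502
```

Call:
drive_tool(
  increments="0 0 -0.003 0;0 0 -0.003 0;0 0 -0.002 0;0 0 0 0;0 0 0 0;0 0 0 0",
)

```text
t: 36.8
eef_pos: [0.4491, -0.2745, 0.2119]
tool_rot: [-0.0, -0.024, 1.0, 0.001]
contact_force: [-3.1, -0.1, 5.0]
gripper_width: 0.51
```

```bash
python3 - <<'E'
from h import *
snap('scene','s23',(280,160,370,250),7);print(bot.get_obs()['contact_force'],bot.get_obs()['eef_pos'])
E
```

```text
[-3.28103489 -0.75967278  5.83466067] [ 0.44913516 -0.27452096  0.21187084]
```

View pics/s23.png

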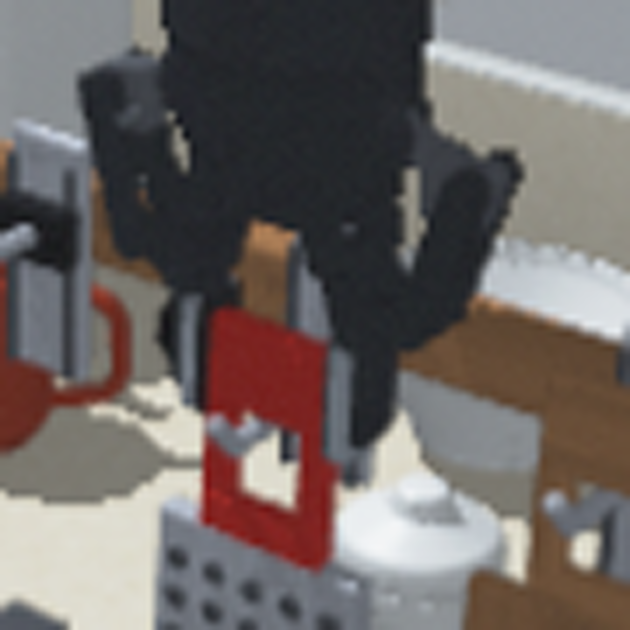

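Call:
drive_tool(
  increments="0 0 0.003 0;0 0 0.003 0;0 0 0.003 0;0 0 0.003 0;0 0 0 0;0 0 0 0",
)

```text
t: 37.35
eef_pos: [0.4494, -0.2744, 0.2238]
tool_rot: [-0.0, -0.024, 1.0, 0.001]
contact_force: [-0.3, -1.5, 1.8]
gripper_width: 0.507
```

Call:
drive_tool(
  increments="-0.001 0 0.001 0;0 0 0 0;0 0 0 0",
)

```text
t: 37.6
eef_pos: [0.4488, -0.2742, 0.2249]
tool_rot: [0.0, -0.024, 1.0, 0.001]
contact_force: [0.9, -0.9, 1.9]
gripper_width: 0.507
```

Call:
drive_tool(
  increments="0 0 0 0;0 0 0 0;0 0 0 0;0 0 0 0;0 0 0 0;0 0 0 0",
  grip=0.85,
)

```text
t: 38.1
eef_pos: [0.448, -0.2743, 0.2246]
tool_rot: [-0.001, -0.024, 1.0, 0.001]
contact_force: [-0.1, -0.6, -0.2]
gripper_width: 0.849
```

Call:
drive_tool(
  increments="0 0 0.01 0;0 0 0.02 0;0 0 0.03 0;0 0 0.03 0;0 0 0.01 0",
)

```text
t: 38.52
eef_pos: [0.4494, -0.2757, 0.3296]
tool_rot: [0.003, -0.023, 1.0, -0.0]
contact_force: [0.5, -0.7, -0.3]
gripper_width: 0.848
```

```bash
python3 - <<'E'
from h import *
snap('scene','s24',(100,150,420,310),2.4)
snap('top','t24')
zoomn('s24',(130,150,200,210),10,'j2');zoomn('t24',(125,170,195,225),10,'k2')
E
```

```text
(no output)
```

View pics/s24.png

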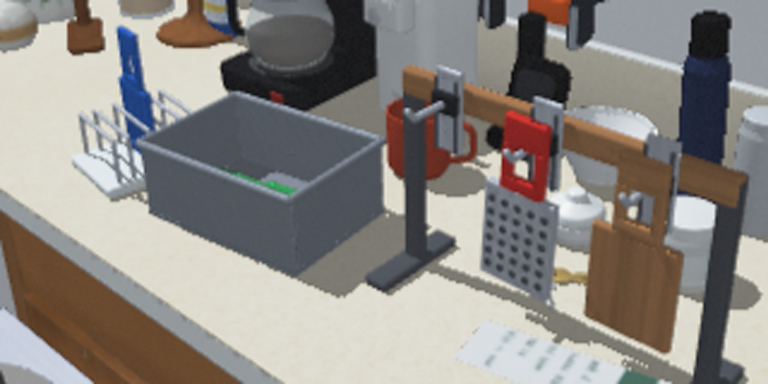

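View pics/k2.png

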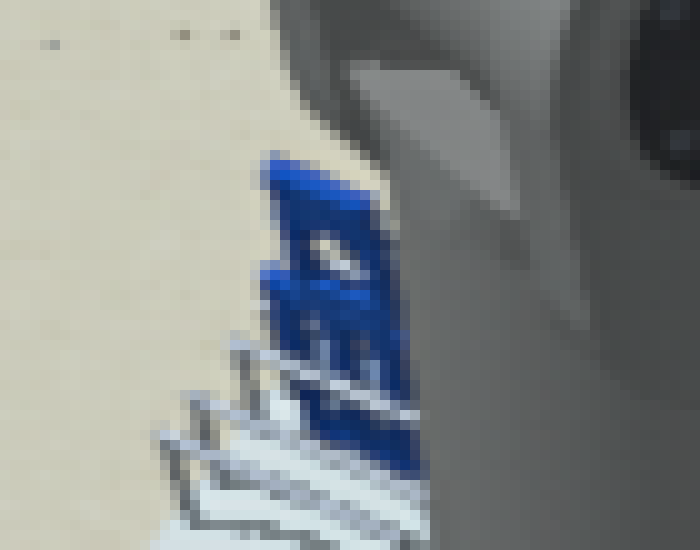

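Call:
drive_tool(
  increments="0 0.02 0 0;0 0.035 0 0;0 0.04 0 0;0 0.041 0 0;0 0.041 0 0;0 0.041 0 0;0 0.041 0 -0.02;0 0.041 0 -0.03;0 0.041 0 -0.03;0 0.041 0 -0.03;0 0.041 0 -0.03;-0.005 0.041 0 -0.026",
  grip=1,
)

```text
t: 39.62
eef_pos: [0.4425, 0.1912, 0.3235]
tool_rot: [-0.001, 0.06, 0.998, 0.0]
contact_force: [1.3, -0.2, -0.1]
gripper_width: 1.007
```

Call:
drive_tool(
  increments="-0.008 0.04 0 0;-0.008 0.035 0 0;-0.006 0.025 0 0;0 0.014 0 0;0 0.005 0 0;0 0 0 0",
)

```text
t: 40.12
eef_pos: [0.4211, 0.3086, 0.3237]
tool_rot: [-0.001, 0.059, 0.998, 0.0]
contact_force: [0.1, -0.4, -0.2]
gripper_width: 0.998
```

Call:
drive_tool(
  increments="0.001 -0.005 -0.03 0;0 0 -0.035 0;0 0 -0.03 0;0 0 -0.025 0;0 0 -0.015 0;0 0 -0.01 0;0 0 -0.007 0;0 0 0 0",
)

```text
t: 40.78
eef_pos: [0.4223, 0.3021, 0.1719]
tool_rot: [-0.001, 0.06, 0.998, -0.0]
contact_force: [-0.4, 0.3, -0.3]
gripper_width: 0.999
```

```bash
python3 - <<'E'
from h import *
snap('scene','s25',(100,100,200,220),6)
E
```

```text
(no output)
```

View pics/s25.png

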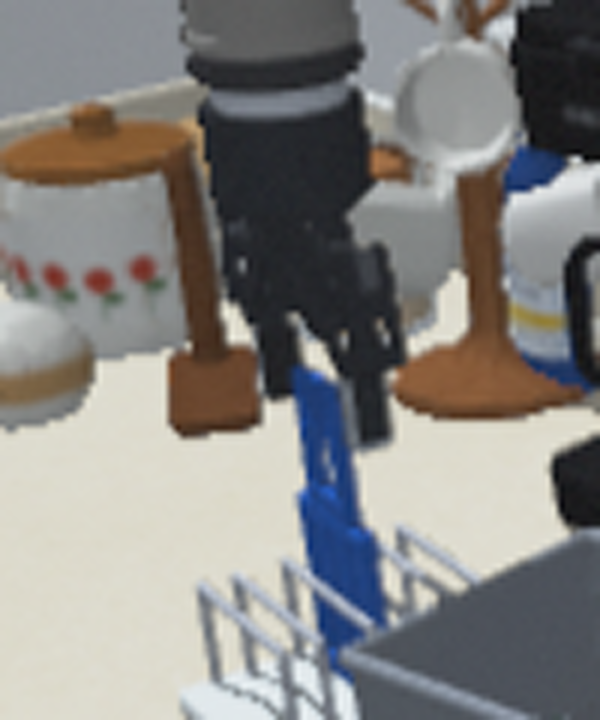

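Call:
drive_tool(
  increments="0 0 -0.001 0;0 0 0 0;0 0 0 0;0 0 0 0;0 0 0 0;0 0 0 0;0 0 0 0;0 0 0 0",
  grip=0,
)

```text
t: 41.5
eef_pos: [0.4227, 0.3044, 0.1727]
tool_rot: [0.0, 0.059, 0.998, 0.002]
contact_force: [-1.0, 0.9, 5.7]
gripper_width: 0.506
```

Call:
drive_tool(
  increments="0 0 0.005 0;0 0 0.015 0;0 0 0.025 0;0 0 0.03 0;0 0 0.03 0;0 0 0.03 0;0 0 0.03 0;0 0 0.03 0;0 0 0.02 0;0 0 0 0",
)

```text
t: 42.33
eef_pos: [0.4232, 0.3045, 0.3913]
tool_rot: [0.002, 0.059, 0.998, 0.003]
contact_force: [0.1, -0.0, -0.7]
gripper_width: 0.504
```

```bash
python3 - <<'E'
from h import *
snap('scene','s26',(90,50,290,250),3.5)
E
```

```text
(no output)
```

View pics/s26.png

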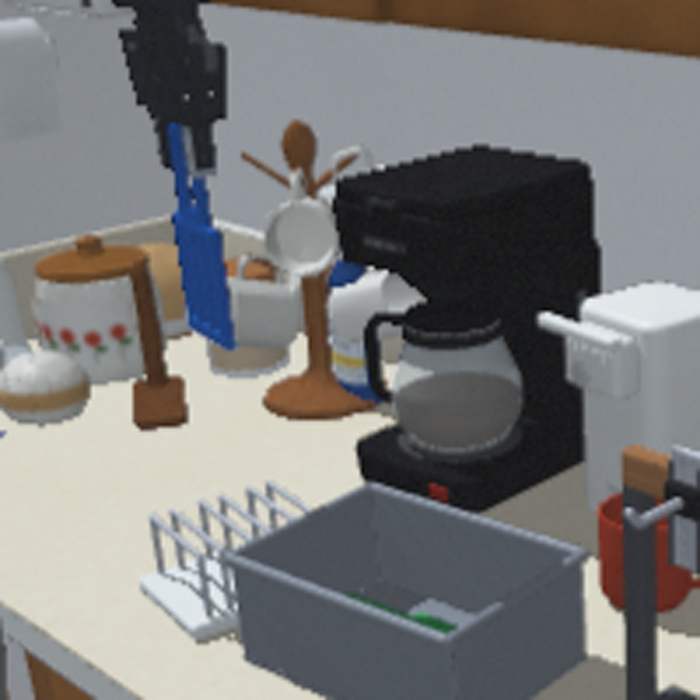

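Call:
drive_tool(
  increments="0.003 -0.015 0 0.03;0.005 -0.03 0 0.03;0.005 -0.038 0 0.03;0.005 -0.04 0 0.03;0.003 -0.04 0 0.03;0 -0.04 0 0.014;0 -0.04 0 0;0 -0.04 0 0;0 -0.04 0 0;-0.01 -0.04 0 0;-0.01 -0.04 0 0;-0.01 -0.03 0 0",
)

```text
t: 43.38
eef_pos: [0.4109, -0.1325, 0.385]
tool_rot: [-0.002, -0.021, 1.0, 0.001]
contact_force: [0.5, 0.2, -2.4]
gripper_width: 0.501
```

Call:
drive_tool(
  increments="-0.008 -0.02 0 0;-0.005 -0.012 0 0;0 0 0 0;0 0 0 0",
)

```text
t: 43.72
eef_pos: [0.3992, -0.1613, 0.3854]
tool_rot: [-0.002, -0.022, 1.0, 0.001]
contact_force: [0.3, 1.0, -1.5]
gripper_width: 0.501
```

Call:
drive_tool(
  increments="0 -0.004 -0.02 0.004;0 -0.002 -0.035 0;0 0 -0.035 0;0 0 -0.03 0;0 0 -0.013 0;0 0 -0.006 0;0 0 0 0;0 0 0 0",
)

```text
t: 44.38
eef_pos: [0.4007, -0.1668, 0.248]
tool_rot: [-0.0, -0.025, 1.0, 0.001]
contact_force: [0.1, 0.0, -1.3]
gripper_width: 0.505
```

```bash
python3 - <<'E'
from h import *
snap('scene','s27',(220,120,370,290),4);snap('top','t27',(240,150,380,260),5)
E
```

```text
(no output)
```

View pics/s27.png

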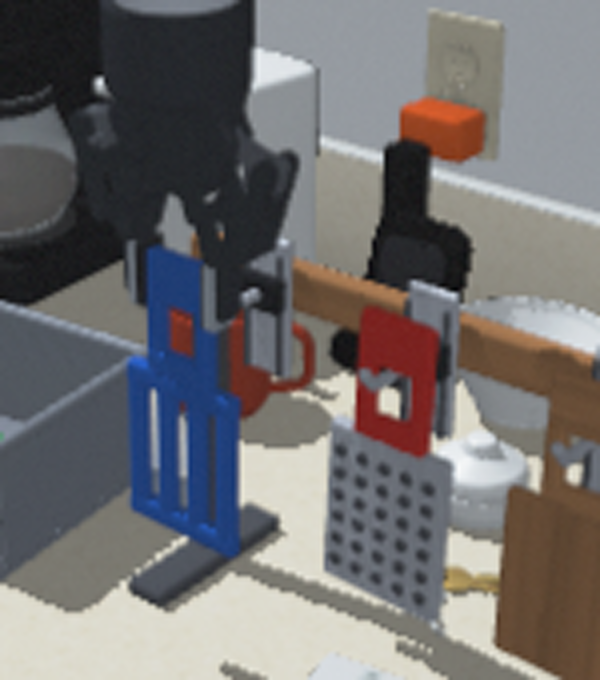

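View pics/t27.png

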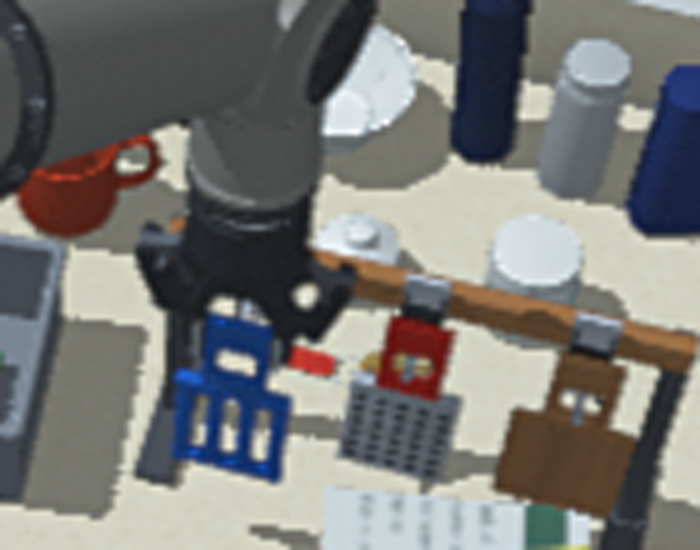

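```bash
python3 - <<'E'
from h import *
print(tri(('scene',265.5,203),('top',287.2,222)),proj('scene',[.4007,-.1668,.2157]),proj('top',[.4007,-.1668,.2157]))
E
```

```text
(array([ 0.40349949, -0.16773275,  0.21432718]), np.float64(0.003266162520350275)) [264.93747904 202.35883176] [286.34899496 222.74795895]
```

Call:
drive_tool(
  increments="0 0.0025 0 0;0 0 0 0;0.004 0 0 0;0.005 0 0 0;0.006 0 0 0;0.006 0.0005 0 0;0.006 0 0 0;0.006 0.0005 0 0;0.006 0 0 0;0.005 0 0 0;0.003 0 0 0;0 0 0 0",
)

```text
t: 45.48
eef_pos: [0.4478, -0.1638, 0.2476]
tool_rot: [-0.0, -0.025, 1.0, 0.001]
contact_force: [0.2, -0.3, -2.2]
gripper_width: 0.506
```

```bash
python3 - <<'E'
from h import *
snap('scene','s28',(240,150,330,240),7)
E
```

```text
(no output)
```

View pics/s28.png

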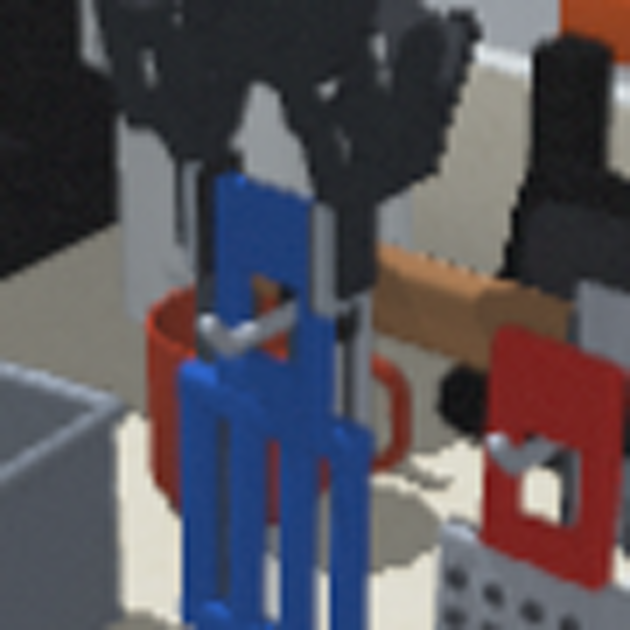

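Call:
drive_tool(
  increments="0 0 -0.005 0;0 0 -0.005 0;0 0 -0.005 0;0 0 -0.004 0;0 0 -0.003 0;0 0 -0.003 0;0 0 -0.003 0;0 0 0 0;0 0 0 0",
)

```text
t: 46.28
eef_pos: [0.4469, -0.1638, 0.2197]
tool_rot: [-0.001, -0.025, 1.0, 0.001]
contact_force: [-2.5, 0.7, 2.9]
gripper_width: 0.503
```

Call:
drive_tool(
  increments="0 0 -0.003 0;0 0 -0.003 0;0 0 -0.002 0;0 0 0 0;0 0 0 0;0 0 0 0",
)

```text
t: 46.78
eef_pos: [0.4472, -0.1639, 0.2118]
tool_rot: [-0.0, -0.025, 1.0, 0.001]
contact_force: [-2.3, -0.1, 4.6]
gripper_width: 0.506
```

```bash
python3 - <<'E'
from h import *
snap('scene','s29',(240,150,330,240),7);print(bot.get_obs()['contact_force'],bot.get_obs()['eef_pos'])
E
```

```text
[-2.53014345  0.30870475  4.70781601] [ 0.44718048 -0.16391695  0.21183761]
```

View pics/s29.png

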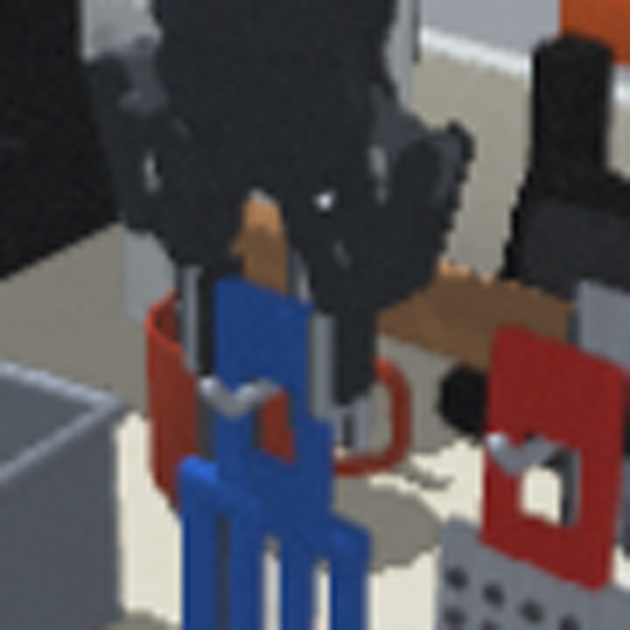

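Call:
drive_tool(
  increments="0 0 0.003 0;0 0 0.003 0;0 0 0.003 0;0 0 0.003 0;0 0 0.001 0;0 0 0 0;0 0 0 0",
)

```text
t: 47.42
eef_pos: [0.4472, -0.1638, 0.2247]
tool_rot: [-0.0, -0.025, 1.0, 0.001]
contact_force: [-0.8, -0.4, 0.4]
gripper_width: 0.506
```

Call:
drive_tool(
  increments="0 0 0 0;0 0 0 0;0 0 0 0;0 0 0 0;0 0 0 0;0 0 0 0",
  grip=0.85,
)

```text
t: 47.92
eef_pos: [0.4471, -0.1638, 0.2247]
tool_rot: [-0.0, -0.025, 1.0, 0.001]
contact_force: [0.2, 0.8, -0.9]
gripper_width: 0.846
```

Call:
drive_tool(
  increments="0 0 0.01 0;0 0 0.02 0;0 0 0.03 0;0 0 0.04 0;0 0 0.04 0;0 0 0.02 0;0 0 0 0;0 0 0 0;0 0 0 0;0 0 0 0;0 0 0 0;0 0 0 0",
)

```text
t: 48.92
eef_pos: [0.4467, -0.1637, 0.3838]
tool_rot: [-0.001, -0.025, 1.0, 0.001]
contact_force: [-0.0, 0.2, -0.8]
gripper_width: 0.849
```

```bash
python3 - <<'E'
from h import *
snap('scene','s30',(100,130,420,310),2.4);snap('top','t30',(120,100,400,290),2.8)
E
```

```text
(no output)
```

View pics/s30.png

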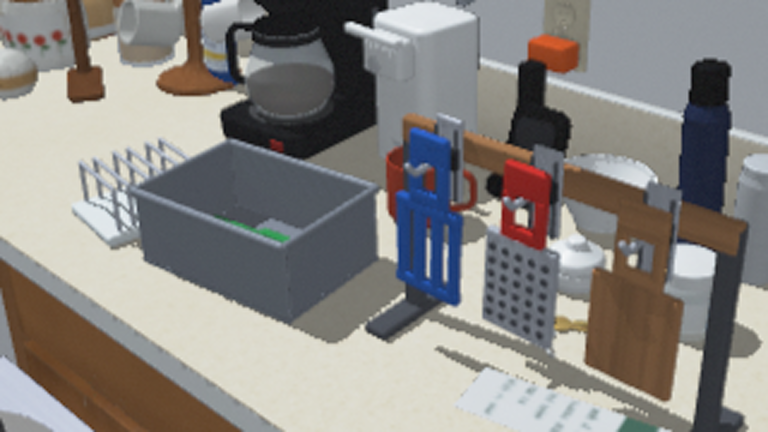

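View pics/t30.png

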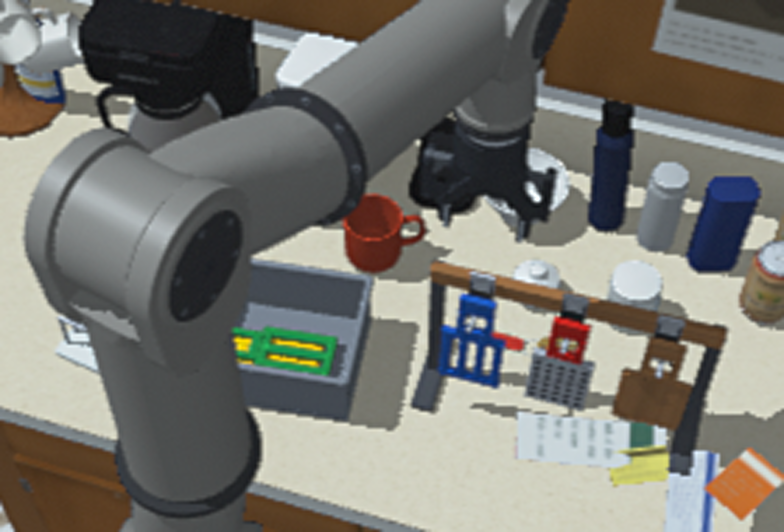

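All three clean things hang on the rail, and both turners lie flat in the bowl. The mug, jar and timer stand where they were, and the robot touches nothing. I am handing in.

```bash
python3 -c "
from station import bot
print(bot.hand_in())"
```

```text
the job is handed in; nothing more can be done
None
```

I did the whole job as asked and handed it in at about 49 s. The hand-in reported no verdict.

**Turners:** I lifted the yellow turner and then the green one off their hooks and laid them in the washing-up bowl. No orange turner was there.

**Clean things:** I hung the board on hook 3, then the grater on hook 2, then the trivet on hook 1. I tugged each down before letting go. By camera and wrist force the hooks gave about 21–22 mm for the board, 21 mm for the grater and 20–21 mm for the trivet. That is an estimate, as I had no direct reading of the hooks.

**Last checks:** In the last pictures all three clean things hang by their eyes. Both turners lie flat in the bowl. The mug, jar and timer look unmoved, and the gripper is clear above the rail.

**Worth noting:**
- The bowl shifted by about 1–2 cm at some point late in the run. I was not near it, so I took it for the announced knock.
- While tilting the yellow turner down, the wrist briefly read about 29 N; I eased off before letting go.
- While tugging the grater and the trivet there was also a sideways force of about 3 N. It was gone or nearly so once I eased them back up.

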